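Feed a glass test plate out of the drying hood and show its label

TASK

Pull the drying hood's sprung lever fully towards you to push out the carrier with the glass test plate, then, keeping hold of it, ease the lever slowly all the way home. Take the plate by its clear part (not the frosted, corner-notched end), lift it out of the carrier, and finish still holding it, motionless, over the middle of the light pad and a hand's breadth or more above it, leaned about 45 degrees so that its labelled face looks up. Do not put it down or let go at the end; leave the carrier on the open track and do not disturb the other things on the table.

Things in the scene. Friction and masses are not known exactly. Their poses are not given: they have to be found in the camera images.
- hood: Grey drying hood with feed track, fixed. Origin: on the table, track mid-width. +x away from the robot (within 0.2 rad), z up; +y along the track into the hood, fed out to -y. Floor 136 mm wide, y -134 to 162 mm, top z 10; rails 94 mm apart and end stop (y -128), top z 20. Hood over y 32 to 162 mm, top z 92, open only to -y; open track y -124 to 32 mm.
- feed_lever (a joint): Lever, rad: 0 = home, leaning 0.45 rad away from the robot; 1.0 = end of stroke, leaning 0.55 rad to the robot. Sprung home: 2 N at the handle at 0, 7 N at 1.0; let go, it snaps back (return at over 1.5 rad/s counts as that). It drives a pusher 155 mm that takes the carrier from hood y 90 out to about y -65 mm; on the return the carrier stays out.
- lever_grip (a point): Middle of the lever's handle: round pale wooden bar 14 mm thick, 62 mm long, along the hood's y axis, 150 mm from the hinge line, about 185 mm above the table at home. Its inner end is on the lever's 12 mm shaft, 28 mm to the hood's -y of this point.
- lever_hinge (a point): Point on the lever's hinge line, which runs along the hood's y axis at hood x = 0, 50 mm above the table. At lever value q the handle's middle is at hood x = 150 sin(0.45 - q), z = 50 + 150 cos(0.45 - q) mm.
- carrier: Loose round aluminium carrier, about 0.3 kg: disc 90 mm across, 12 mm thick, on it two cheeks 64 mm long (x), 14 mm thick, tops 30 mm above its underside, leaving a 7.5 mm slot along its x axis. Origin: centre of its underside. It may stand at any yaw.
- plate: Glass plate 110 x 6 x 55 mm, 90 g, upright in the carrier's slot, its foot 12 mm over the carrier's underside; any yaw, may lean 5 deg. Origin: middle of lower edge; z up to the top edge; x to the frosted end (clear -55 to 20, frosted 20 to 55 mm), which has a 10 mm square notch in its top corner; y out of the labelled face: seen facing the label, notch on top, the notch is at the left.
- plate_mid (a point): Centre of the glass plate, 27.5 mm above the middle of its lower edge (plate z = 27.5 mm); axes as the plate's.
- light_pad: Flat light pad fixed on the table, grey frame with pale panel, 160 (x) x 140 (y) x 10 mm. Origin: centre of its underside, on the table.
- mandarin: Bystander: small orange fruit, 58 mm across, about 48 mm high; origin under it.
- orange: Bystander: orange fruit, 76 mm across, about 63 mm high; origin under it.
- tin: Bystander: dark steel tin, 72 mm across, 90 mm high; origin under it.
- bowl: Bystander: steel bowl, 120 mm across, 45 mm high; origin under it.
- medium_jar: Bystander: glass jar with black cap, 56 mm across, 75 mm high; origin under it.
- brush: Bystander: paint brush 190 mm long, lying flat.
- scraper: Bystander: spatula 200 mm long, lying flat.

How it is judged:
By the outcome, as a careful person would: the job done as asked, in the order asked, and still so for the second after the job is handed in, while the arm keeps its last pose, push and grip.
It also fails if it takes over 64 s, if anything falls off the work surface, if the arm or the gripper's body presses on something with over 40 N, if the wrist force passes 120 N, or if a joint passes its speed limit or range.

ROBOT

A 6-joint arm with a two-finger parallel gripper is mounted at the origin on the work surface. World frame = base frame: x ahead of the robot, y to its left, z up, the work surface at z = 0. Lengths are in mm, angles in degrees, forces in N, time in s.
With the tool pointing down it reaches from about 350 to 775 mm from the base axis. Payload 7.3 kg.
Tool frame: the origin (TCP) lies on the front face of the gripper's body, between the roots of the fingers; the fingertips stand 66 mm ahead of it and the grasp point (between the pads) lies 47 mm ahead of it; z points along the fingers, y is the direction in which the jaws open and shut (so a half turn about z gives the same grasp; the last joint's range is limited). The gripper opens to 92 mm and grips with 3 to 60 N. Pads are 19 mm wide; open, the fingers measure 130 mm over their backs; the gripper's body (75 mm by 190 mm) begins 47 mm behind the grasp point.
Start: joints at [59.072, 19.595, 87.324, -0, 73.075, -8.365], TCP at [201.427, 484.836, 292.241] pointing down, gripper open.
Joint ranges: [-145.02, 145.02], [-44.19, 115.74], [2.07, 154.8], [-57.11, 237.11], [16.16, 152.29], [-177.93, 177.93]. Speed limits (degrees/s): [147.25, 147.25, 180, 180, 180, 180].

INTERFACE

Orientations are given as a 3x3 rotation matrix whose columns are the frame's x, y, z axes.
In Python, from cell import sense, grab_frame, close_job gives the robot as it stands.
- The arm moves only by the tool carry_out, never from a script. Its argument "steps" is a list of rows, each a list of 3 entries, a list of its own where there are three numbers: the turn, a rotation vector about the tool's x, y, z each as a share of 30 degrees, from -1 to 1, then the shift along the tool's x, y, z each as a share of 80 mm, from -1 to 1, then the opening, from -1 (shut) to 1 (fully open), so that 0 is half open. In form: [[[rx, ry, rz], [tx, ty, tz], gripper], ...]. A call has 1 to 10 rows; each row is the pose to reach, as a shift and turn from the pose commanded when the call began, along the tool's axes at that moment; what a row does not reach only later rows make up. A row lasts 1/12 s, in which the tool goes at most 41.7 mm and 7.16 degrees, less where a joint would pass 70% of its speed; a pose out of reach is approached as far as the arm can. A call with a number of a shift or a turn outside -1 to 1 is refused whole. A call with a gripper value outside its range is refused whole. The fingers move at their own pace and stop on an object; the grip force is fixed at half the most. Time passes only in rows, so rows that repeat a pose let the fingers close. It gives the time, the measured TCP pose, the force and the opening at its end, in the units of the state.
- sense(): the state, without advancing time (a new reading comes with each control period).
- grab_frame(name): name is "side" or "top"; returns a dict with "img" (400x640x3 uint8, red, green, blue), "intrinsics" (3x3 intrinsics, pixels), "origin" and "rotation" of the camera in the world. Camera axes: x right, y down, z forward; pixel columns grow to the right and rows downward; lengths in mm; the calibration is good to about 2 mm. A picture is of the moment at which its call begins. There is no depth.
- close_job(): hands the job in, once; it reports no verdict.
The state is a dict: "clock": time; "joint_positions": joint angles; "qvel": joint speeds; "joint_efforts": joint torques, N m; "position": TCP position; "eef_rot": TCP orientation; "ft_force": force on the tool from outside, world axes, zero at the start; "wrist_torque": the same for the moment, N m; "width": finger opening in mm.
Only numpy, scipy, OpenCV 4.12 (cv2) and the standard library are available. Lean on these libraries where they do the work, as an engineer would, in place of code of your own. Each camera call takes 0.05 s, during which the arm holds its last target.

## Working session

There is one attempt and no reset: what is moved stays moved. The work goes in short steps, Python scripts to look and compute and a tool call to move; the robot and the scene stay as the last step left them, time stands still between calls to the robot, and variables do not carry over. Pictures are saved under pics/ and viewed, and the job is handed in when it is done.

Besides the shell and the picture viewer there is one more tool, called as name([rows], argument=value, ...), one row to a line, values as JSON. carry_out: Moves the arm, as the interface text tells. Its arguments: {"type":"object","properties":{"steps":{"type":"array","items":{"type":"array"}}},"required":["steps"]}

```bash
ls; mkdir -p pics; python3 - <<'E'
from cell import sense, grab_frame
import cv2,pickle
for n in("side","top"):
    f=grab_frame(n); cv2.imwrite(f"pics/{n}0.png",f["img"][:,:,::-1]); pickle.dump(f,open(f"{n}0.pkl","wb"))
    print(n,f["intrinsics"],f["origin"],f["rotation"])
s=sense(); print(s)
E
```

```text
pics
side [[396.79570021   0.         315.43005678]
 [  0.         396.79570021 191.06467835]
 [  0.           0.           1.        ]] [ 280.62298695 -826.68266233  846.43536784] [[ 0.94954203 -0.20949576  0.23341265]
 [-0.31304287 -0.58714557  0.74650133]
 [-0.01934166 -0.78190255 -0.62310055]]
top [[384.50022713   0.         316.30145338]
 [  0.         384.50022713 193.94145539]
 [  0.           0.           1.        ]] [ 464.5751694    37.15093999 1129.47135121] [[-0.00901659 -0.99554775  0.09382627]
 [-0.99991687  0.00984126  0.00833031]
 [-0.00921659 -0.09374336 -0.99555373]]
{'clock': 0.1, 'joint_positions': array([ 5.90722471e+01,  1.96331380e+01,  8.73715379e+01, -1.03611224e-03,
        7.30745331e+01, -8.36402111e+00]), 'qvel': array([ 0.07830974, -0.00630054, -0.18997923,  0.08057627, -0.01430876,
        0.03863754]), 'joint_efforts': array([ 9.89462606e-04, -4.32005095e+01, -2.44693565e+01,  7.18615344e-02,
        5.25907287e-02,  3.40650260e-06]), 'position': array([201.28085757, 484.58853231, 291.60944844]), 'eef_rot': array([[-9.23455251e-01,  3.83705505e-01, -6.95682639e-04],
       [ 3.83706092e-01,  9.23454497e-01, -1.19478520e-03],
       [ 1.83985602e-04, -1.37026834e-03, -9.99999044e-01]]), 'ft_force': array([-0.22357167,  0.33995195, -0.34375273]), 'wrist_torque': array([ 0.00403385,  0.03331358, -0.0650861 ]), 'width': 92.01753226749179}
```

View pics/side0.png

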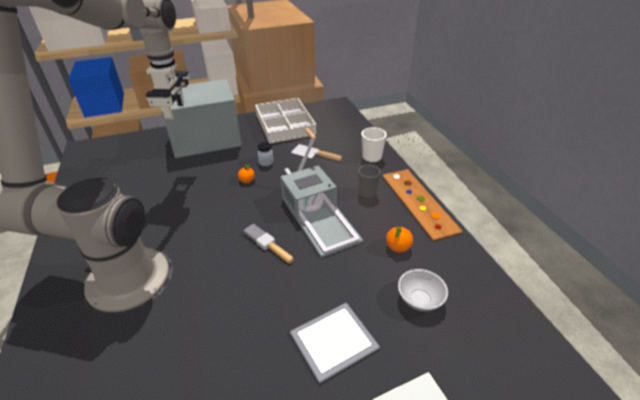

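View pics/top0.png

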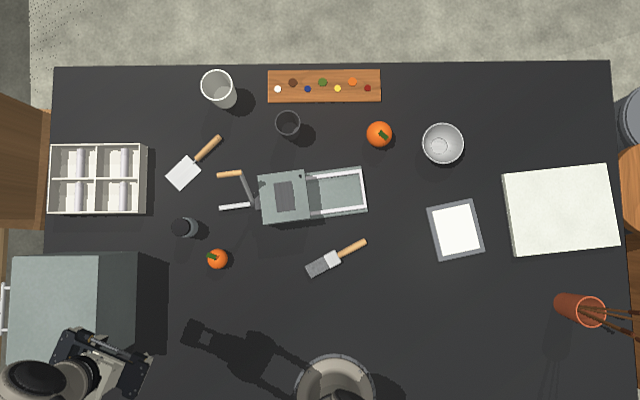

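```bash
python3 - <<'E'
import cv2
a=cv2.imread("pics/top0.png")[140:250,170:390]; cv2.imwrite("pics/top0z.png",cv2.resize(a,None,fx=3.6,fy=3.6,interpolation=cv2.INTER_CUBIC))
a=cv2.imread("pics/side0.png")[110:260,250:400]; cv2.imwrite("pics/side0z.png",cv2.resize(a,None,fx=4,fy=4,interpolation=cv2.INTER_CUBIC))
E
```

```text
(no output)
```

View pics/top0z.png

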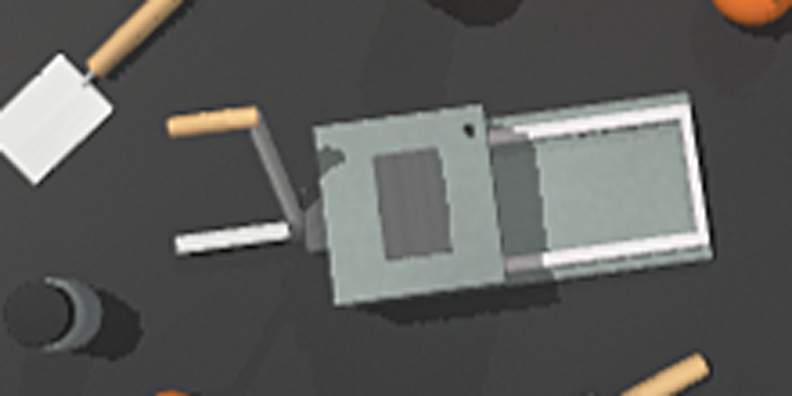

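View pics/side0z.png

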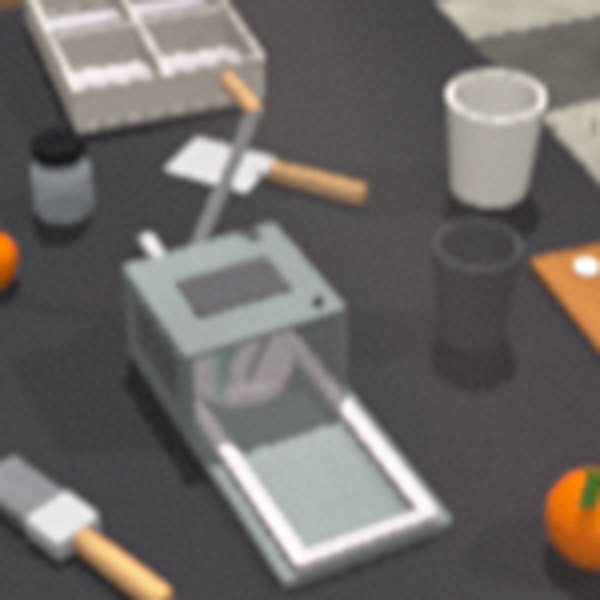

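```bash
cat > h.py <<'E'
import numpy as np,pickle,cv2
from scipy.optimize import least_squares
from scipy.spatial.transform import Rotation as R
def proj(f,P):
    P=np.atleast_2d(P); c=(P-f["origin"])@np.array(f["rotation"]); K=f["intrinsics"]
    return (c@K.T)[:,:2]/c[:,2:]
def ray(f,uv,z):
    d=np.array(f["rotation"])@np.linalg.inv(f["intrinsics"])@np.array([*uv,1.]); o=np.array(f["origin"])
    return o+d*(z-o[2])/d[2]
def hw(p,P): # hood pose x,y,yaw
    c,s=np.cos(p[2]),np.sin(p[2]); P=np.atleast_2d(P).astype(float)
    return np.c_[p[0]+c*P[:,0]-s*P[:,1],p[1]+s*P[:,0]+c*P[:,1],P[:,2]]
def grip(q,dy): return [150*np.sin(.45-q),dy,50+150*np.cos(.45-q)]
E
python3 - <<'E'
from h import *
T=pickle.load(open("top0.pkl","rb"));S=pickle.load(open("side0.pkl","rb"))
zt=lambda a:np.array(a)/3.6+[170,140]; zs=lambda a:np.array(a)/4+[250,110]
tp=zt([(314,128),(481,105),(335,304),(503,282),(689,94),(712,258)])
sp=zs([(270,228),(345,302),(125,267),(190,355),(450,520),(290,582)])
ht=zt([(170,127),(257,115)]); hs=zs([(228,75),(256,105)])
def model(p):
    w=p[3]; P=[(w,162,92),(w,32,92),(-w,162,92),(-w,32,92),(68,-134,10),(-68,-134,10)]
    return hw(p,P)
def res(p):
    H=model(p)
    return np.r_[(proj(T,H)-tp).ravel(),(proj(S,H)-sp).ravel()]
r=least_squares(res,[520,60,0,68]);print(r.x,np.round(r.fun.reshape(-1,2),1))
def res2(p):
    H=hw(p[:3],[(*grip(0,p[3]+31)[:2],grip(0,0)[2]),(*grip(0,p[3]-31)[:2],grip(0,0)[2])])
    return np.r_[(proj(T,H)-ht).ravel(),(proj(S,H)-hs).ravel()]
r2=least_squares(lambda p:np.r_[res(p[:4]),res2(np.r_[p[:3],p[4]])],[*r.x,230]);print(r2.x,np.round(r2.fun.reshape(-1,2),1))
p=r2.x[:3]
for q in(0,.5,1,1.05):print(q,hw(p,grip(q,r2.x[4])))
for n,uv,z in(("pad",(455,229),10),("bowl",(443,143),45)):print(n,ray(T,uv,z))
np.save("hood.npy",r2.x)
E
```

```text
[5.68652265e+02 3.75670470e+01 1.27908081e-01 6.63993274e+01] [[-0.1  0.2]
 [ 0.8  0. ]
 [ 0.1 -0.3]
 [ 1.2 -0.8]
 [-0.1 -0.7]
 [ 0.4 -0.5]
 [ 0.2 -2. ]
 [-0.2  0.9]
 [-0.7 -1. ]
 [-0.9  0.1]
 [ 0.2 -0.6]
 [-1.5 -0.5]]
[5.68854162e+02 3.76249409e+01 1.24831993e-01 6.63988929e+01
 2.16917563e+02] [[-0.1 -0.1]
 [ 0.8 -0.1]
 [-0.  -0.6]
 [ 1.1 -0.9]
 [-0.  -0.7]
 [ 0.4 -0.4]
 [ 0.4 -2. ]
 [-0.1  0.9]
 [-0.6 -1.1]
 [-0.8 -0. ]
 [ 0.2 -0.5]
 [-1.6 -0.5]
 [-0.4 -0.1]
 [ 0.2 -0. ]
 [-1.   0.2]
 [-0.1  1.3]]
0 [[606.5833168  260.97808677 185.06706535]]
0.5 [[534.40764364 251.92115992 199.81253906]]
1 [[464.0531843  243.09276714 177.87867831]]
1.05 [[457.80886822 242.30920238 173.80034224]]
pad [ 464.35315281 -353.40563681   10.        ]
bowl [ 709.53167302 -317.4526386    45.        ]
```

```bash
cat >> h.py <<'E'
def rem(pos,Rg):
    from cell import sense
    s=sense(); A=np.array(s["eef_rot"]); 
    t=A.T@(np.array(pos)-s["position"])/80; r=np.degrees(R.from_matrix(A.T@Rg).as_rotvec())/30
    print("t",round(s["clock"],2),"pos",np.round(s["position"],1),"F",np.round(s["ft_force"],1),"w",round(s["width"],1))
    print("turn",np.round(r,3),"shift",np.round(t,3))
HP=np.load("hood.npy") if __import__("os").path.exists("hood.npy") else None
def Rd(yaw): # tool down, y at angle yaw
    c,s=np.cos(yaw),np.sin(yaw); return np.array([[-s,c,0],[c,s,0],[0,0,-1]]).astype(float)
E
python3 -c "
from h import *
rem([606.6,261,292],Rd(HP[2]))"
```

```text
t 0.1 pos [201.3 484.6 291.6] F [-0.2  0.3 -0.3] w 92.0
turn [-3.000e-03  1.000e-03  2.009e+00] shift [-5.751e+00 -6.370e-01 -5.000e-03]
```

carry_out([
  [[0,0,1],[-1,-0.1,0],1],
  [[0,0,1],[-1,-0.1,0],1],
  [[0,0,1],[-1,-0.1,0],1],
  [[0,0,1],[-1,-0.1,0],1],
  [[0,0,1],[-1,-0.1,0],1],
])

```text
clock: 0.52
position: [272.8, 446.2, 291.8]
eef_rot: [[-0.603, 0.798, -0.001], [0.798, 0.603, -0.001], [-0.0, -0.001, -1.0]]
ft_force: [-0.3, -0.5, 0.3]
width: 92.1
```

```bash
python3 -c "
from h import *
rem([606.6,261,292],Rd(HP[2]))"
```

```text
t 0.52 pos [272.8 446.2 291.8] F [-0.3 -0.5  0.3] w 92.1
turn [-0.002  0.001  0.997] shift [-4.363e+00  1.934e+00 -4.000e-03]
```

carry_out([
  [[0,0,1],[-1,0.4,0],1],
  [[0,0,1],[-1,0.4,0],1],
  [[0,0,1],[-1,0.4,0],1],
  [[0,0,1],[-1,0.4,0],1],
  [[0,0,1],[-1,0.4,0],1],
])

```text
clock: 0.93
position: [346.6, 402.3, 291.9]
eef_rot: [[-0.126, 0.992, -0.001], [0.992, 0.126, -0.0], [-0.0, -0.001, -1.0]]
ft_force: [-1.0, 0.1, -0.4]
width: 92.1
```

```bash
python3 -c "
from h import *
rem([606.6,261,292],Rd(HP[2]))"
```

```text
t 0.93 pos [346.6 402.3 291.9] F [-1.   0.1 -0.4] w 92.1
turn [-0.001  0.001  0.003] shift [-2.163e+00  3.001e+00 -3.000e-03]
```

carry_out([
  [[0,0,0],[-0.4,0.5,0],1],
  [[0,0,0],[-0.72,1,0],1],
  [[0,0,0],[-0.72,1,0],1],
])

```text
clock: 1.18
position: [435.8, 354.5, 292.1]
eef_rot: [[-0.134, 0.991, 0.002], [0.991, 0.134, -0.001], [-0.001, 0.002, -1.0]]
ft_force: [0.1, 0.0, 0.2]
width: 92.0
```

carry_out([
  [[0,0,0],[-0.4,0.5,0],1],
  [[0,0,0],[-0.72,1,0],1],
  [[0,0,0],[-0.72,1,0],1],
])

```text
clock: 1.43
position: [523.1, 307.1, 291.8]
eef_rot: [[-0.132, 0.991, 0.001], [0.991, 0.132, -0.001], [-0.001, 0.001, -1.0]]
ft_force: [-0.2, -1.1, -0.2]
width: 91.6
```

carry_out([
  [[0,0,0],[-0.4,0.5,0],1],
  [[0,0,0],[-0.72,1,0],1],
  [[0,0,0],[-0.72,1,0],1],
  [[0,0,0],[-0.72,1,0],1],
])

```text
clock: 1.77
position: [609.1, 260.5, 290.9]
eef_rot: [[-0.131, 0.991, -0.0], [0.991, 0.131, -0.001], [-0.001, -0.0, -1.0]]
ft_force: [-0.2, 0.4, -0.3]
width: 91.8
```

```bash
python3 -c "
from h import *
rem([606.6,261,232],Rd(HP[2]))
from cell import grab_frame
for n in('top','side'):
    f=grab_frame(n);pickle.dump(f,open(n+'1.pkl','wb'))
    a=f['img'][:,:,::-1]
    a=a[130:260,150:330] if n=='top' else a[60:220,230:400]
    cv2.imwrite(f'pics/{n}1.png',cv2.resize(a,None,fx=3.5,fy=3.5,interpolation=cv2.INTER_CUBIC))
"
```

```text
t 1.77 pos [609.1 260.5 290.9] F [-0.2  0.4 -0.3] w 91.8
turn [-0.001  0.001  0.012] shift [ 0.011 -0.03   0.736]
```

View pics/top1.png

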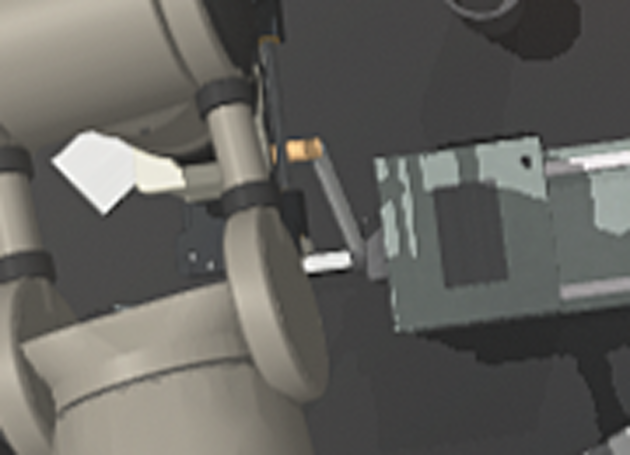

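View pics/side1.png

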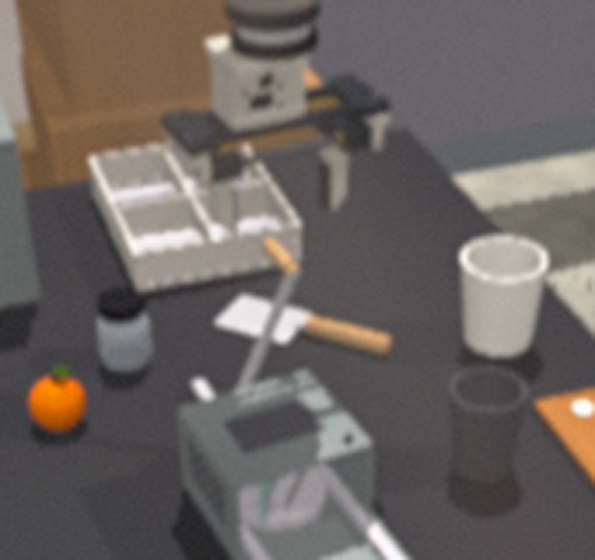

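carry_out([
  [[0,0,0],[0.04,-0.03,0.4],1],
  [[0,0,0],[0.04,-0.03,0.73],1],
  [[0,0,0],[0.04,-0.03,0.73],1],
  [[0,0,0],[0.04,-0.03,0.73],-1],
  [[0,0,0],[0.04,-0.03,0.73],-1],
  [[0,0,0],[0.04,-0.03,0.73],-1],
  [[0,0,0],[0.04,-0.03,0.73],-1],
  [[0,0,0],[0.04,-0.03,0.73],-1],
  [[0,0,0],[0.04,-0.03,0.73],-1],
  [[0,0,0],[0.04,-0.03,0.73],-1],
])

```text
clock: 2.7
position: [604.0, 265.2, 234.3]
eef_rot: [[-0.129, 0.992, 0.001], [0.992, 0.129, 0.0], [0.0, 0.001, -1.0]]
ft_force: [0.3, 0.1, -0.8]
width: 49.8
```

```bash
python3 -c "
from h import *
rem([606.6,261,232],Rd(HP[2]))
from cell import grab_frame
for n in('side',):
    f=grab_frame(n);pickle.dump(f,open(n+'1.pkl','wb'))
    a=f['img'][:,:,::-1]
    a=a[130:260,150:330] if n=='top' else a[60:220,230:400]
    cv2.imwrite(f'pics/{n}2.png',cv2.resize(a,None,fx=3.5,fy=3.5,interpolation=cv2.INTER_CUBIC))
"
```

```text
t 2.7 pos [604.  265.2 234.3] F [ 0.3  0.1 -0.8] w 49.8
turn [ 0.001 -0.     0.009] shift [-0.056  0.026  0.028]
```

View pics/side2.png

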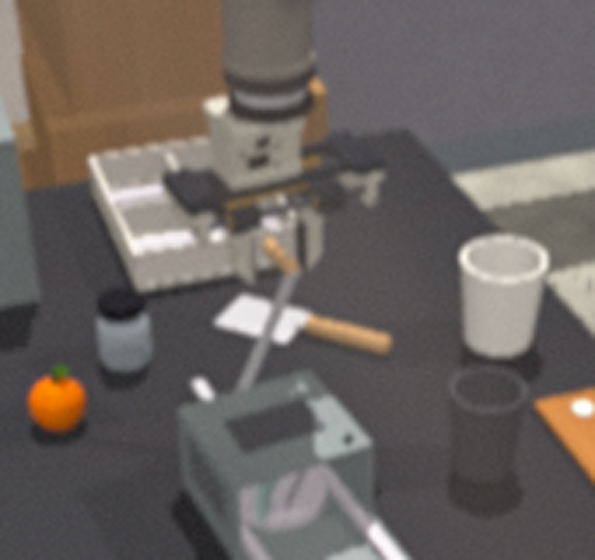

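carry_out([
  [[0,0,0],[0,0.02,0.02],-1],
  [[0,0,0],[0,0.02,0.02],-1],
  [[0,0,0],[0,0.02,0.02],-1],
  [[0,0,0],[0,0.02,0.02],-1],
  [[0,0,0],[0,0.02,0.02],-1],
  [[0,0,0],[0,0.02,0.02],-1],
  [[0,0,0],[0,0.02,0.02],-1],
  [[0,0,0],[0,0.02,0.02],-1],
])

```text
clock: 3.42
position: [605.9, 265.5, 232.6]
eef_rot: [[-0.129, 0.992, 0.002], [0.992, 0.129, 0.0], [0.0, 0.002, -1.0]]
ft_force: [3.4, 0.7, 0.7]
width: 13.2
```

```bash
python3 -c "
from h import *
rem([606.6,261,232],Rd(HP[2]))
# trajectory in tool axes (tool x=hood y, y=hood x, z down)
for a in np.arange(0,1.09,.1):
    print(round(a,2),np.round([(grip(a,0)[0]-grip(0,0)[0])/80,-(grip(a,0)[2]-grip(0,0)[2])/80],3))
"
```

```text
t 3.42 pos [605.9 265.5 232.6] F [3.4 0.7 0.7] w 13.2
turn [ 0.003 -0.     0.009] shift [-0.057  0.001  0.007]
0.0 [ 0. -0.]
0.1 [-0.173 -0.073]
0.2 [-0.352 -0.128]
0.3 [-0.535 -0.166]
0.4 [-0.722 -0.184]
0.5 [-0.909 -0.184]
0.6 [-1.096 -0.166]
0.7 [-1.279 -0.128]
0.8 [-1.458 -0.073]
0.9 [-1.631 -0.   ]
1.0 [-1.796  0.09 ]
```

carry_out([
  [[0,0,0],[0,-0.09,-0.04],-1],
  [[0,0,0],[0,-0.17,-0.07],-1],
  [[0,0,0],[0,-0.26,-0.1],-1],
  [[0,0,0],[0,-0.35,-0.13],-1],
  [[0,0,0],[0,-0.44,-0.15],-1],
  [[0,0,0],[0,-0.53,-0.165],-1],
  [[0,0,0],[0,-0.63,-0.175],-1],
  [[0,0,0],[0,-0.72,-0.185],-1],
  [[0,0,0],[0,-0.82,-0.185],-1],
  [[0,0,0],[0,-0.91,-0.185],-1],
])

```text
clock: 4.25
position: [535.7, 256.6, 249.8]
eef_rot: [[-0.129, 0.992, 0.01], [0.992, 0.129, 0.003], [0.002, 0.011, -1.0]]
ft_force: [9.5, 1.6, 6.5]
width: 13.1
```

```bash
python3 -c "
from h import *
g=hw(HP,grip(.5,HP[4]+4))[0]; g[2]+=47
rem(g,Rd(HP[2]))
for a in np.arange(.5,1.09,.05):
    print(round(a,2),np.round([(grip(a,0)[0]-grip(.5,0)[0])/80,-(grip(a,0)[2]-grip(.5,0)[2])/80],3))
"
```

```text
t 4.25 pos [535.7 256.6 249.8] F [9.5 1.6 6.5] w 13.1
turn [ 0.02  -0.003  0.009] shift [-0.006 -0.024  0.037]
0.5 [ 0. -0.]
0.55 [-0.093  0.007]
0.6 [-0.186  0.019]
0.65 [-0.279  0.035]
0.7 [-0.37   0.056]
0.75 [-0.46   0.081]
0.8 [-0.549  0.111]
0.85 [-0.636  0.146]
0.9 [-0.722  0.184]
0.95 [-0.805  0.227]
1.0 [-0.886  0.274]
1.05 [-0.965  0.325]
```

carry_out([
  [[0,0,0],[0,-0.09,0.01],-1],
  [[0,0,0],[0,-0.19,0.025],-1],
  [[0,0,0],[0,-0.28,0.045],-1],
  [[0,0,0],[0,-0.37,0.066],-1],
  [[0,0,0],[0,-0.46,0.09],-1],
  [[0,0,0],[0,-0.55,0.12],-1],
  [[0,0,0],[0,-0.64,0.155],-1],
  [[0,0,0],[0,-0.72,0.195],-1],
  [[0,0,0],[0,-0.81,0.235],-1],
  [[0,0,0],[0,-0.87,0.27],-1],
])

```text
clock: 5.08
position: [466.7, 248.1, 227.9]
eef_rot: [[-0.129, 0.992, 0.01], [0.992, 0.129, 0.004], [0.002, 0.01, -1.0]]
ft_force: [9.2, 2.8, 5.0]
width: 13.0
```

```bash
python3 -c "
from h import *
g=hw(HP,grip(1,HP[4]+4))[0]; g[2]+=47
rem(g,Rd(HP[2]))
from cell import grab_frame
for n in('top','side',):
    f=grab_frame(n);pickle.dump(f,open(n+'3.pkl','wb'))
    a=f['img'][:,:,::-1]
    a=a[130:260,200:380] if n=='top' else a[100:260,230:400]
    cv2.imwrite(f'pics/{n}3.png',cv2.resize(a,None,fx=3.5,fy=3.5,interpolation=cv2.INTER_CUBIC))
"
```

```text
t 5.08 pos [466.7 248.1 227.9] F [9.2 2.8 5. ] w 13.0
turn [ 0.02  -0.005  0.009] shift [-0.007 -0.041  0.038]
```

View pics/side3.png

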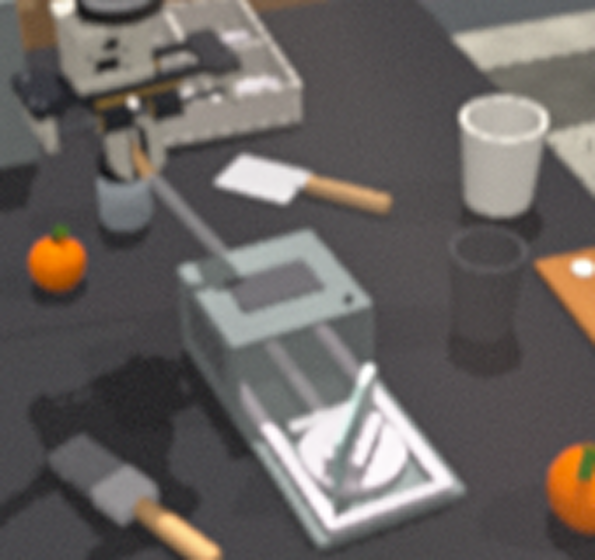

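View pics/top3.png

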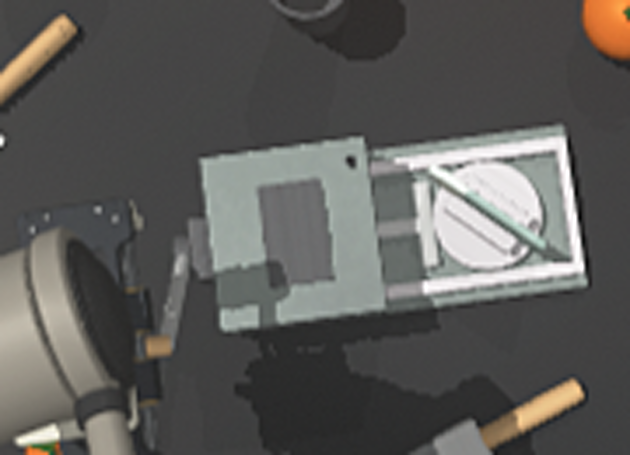

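carry_out([
  [[0,0,0],[0,-0.04,0.03],-1],
  [[0,0,0],[0,-0.07,0.05],-1],
  [[0,0,0],[0,-0.07,0.05],-1],
  [[0,0,0],[0,-0.07,0.05],-1],
])

```text
clock: 5.52
position: [462.9, 247.6, 225.4]
eef_rot: [[-0.129, 0.991, 0.014], [0.992, 0.129, 0.005], [0.003, 0.015, -1.0]]
ft_force: [10.9, 3.4, 12.4]
width: 13.1
```

```bash
python3 -c "
from h import *
g=hw(HP,grip(1,HP[4]+4))[0]; g[2]+=47
rem(g,Rd(HP[2]))"
```

```text
t 5.52 pos [462.9 247.6 225.4] F [10.9  3.4 12.4] w 13.1
turn [ 0.028 -0.006  0.009] shift [-0.008  0.007  0.006]
```

carry_out([
  [[0,0,0],[0,-0.04,0.02],-1],
  [[0,0,0],[0,-0.08,0.05],-1],
  [[0,0,0],[0,-0.08,0.05],-1],
  [[0,0,0],[0,-0.08,0.05],-1],
])

```text
clock: 5.85
position: [461.2, 247.4, 224.7]
eef_rot: [[-0.129, 0.991, 0.028], [0.992, 0.129, 0.008], [0.004, 0.029, -1.0]]
ft_force: [21.1, 2.3, 21.5]
width: 12.7
```

```bash
python3 -c "
from h import *
g=hw(HP,grip(1,HP[4]+4))[0]; g[2]+=47
rem(g,Rd(HP[2]))
from cell import grab_frame
for n in('top','side',):
    f=grab_frame(n);pickle.dump(f,open(n+'4.pkl','wb'))
    a=f['img'][:,:,::-1]
    a=a[130:260,200:380] if n=='top' else a[100:260,230:400]
    cv2.imwrite(f'pics/{n}4.png',cv2.resize(a,None,fx=3.5,fy=3.5,interpolation=cv2.INTER_CUBIC))
"
```

```text
t 5.85 pos [461.2 247.4 224.7] F [21.1  2.3 21.5] w 12.7
turn [ 0.055 -0.008  0.009] shift [-0.008  0.029 -0.002]
```

View pics/top4.png

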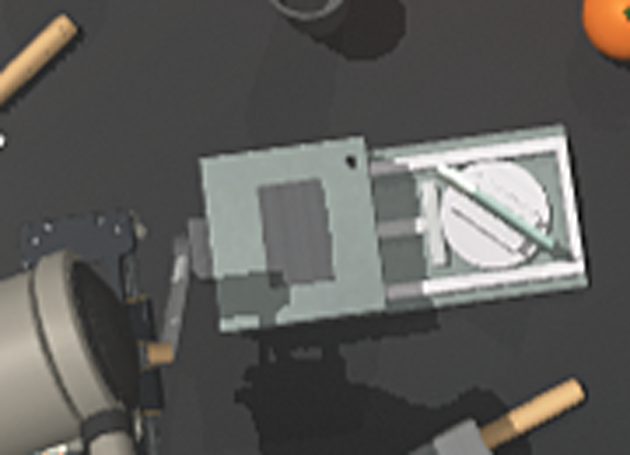

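carry_out([
  [[0,0,0],[0,0.08,-0.04],-1],
  [[0,0,0],[0,0.16,-0.09],-1],
  [[0,0,0],[0,0.24,-0.14],-1],
  [[0,0,0],[0,0.32,-0.18],-1],
  [[0,0,0],[0,0.41,-0.22],-1],
  [[0,0,0],[0,0.5,-0.26],-1],
  [[0,0,0],[0,0.58,-0.29],-1],
  [[0,0,0],[0,0.67,-0.315],-1],
  [[0,0,0],[0,0.75,-0.335],-1],
  [[0,0,0],[0,0.83,-0.35],-1],
])

```text
clock: 6.78
position: [518.2, 254.3, 244.5]
eef_rot: [[-0.13, 0.992, -0.002], [0.992, 0.13, -0.0], [0.0, -0.002, -1.0]]
ft_force: [0.7, 4.2, 0.6]
width: 13.2
```

```bash
python3 -c "
from h import *
g=hw(HP,grip(.6,HP[4]+4))[0]; g[2]+=47
rem(g,Rd(HP[2]))
for a in np.arange(.6,-.1,-.04):
    print(round(a,2),np.round([(grip(a,0)[0]-grip(.6,0)[0])/80,-(grip(a,0)[2]-grip(.6,0)[2])/80],3))
"
```

```text
t 6.78 pos [518.2 254.3 244.5] F [0.7 4.2 0.6] w 13.2
turn [-0.004 -0.     0.01 ] shift [-0.005  0.011 -0.01 ]
0.6 [ 0. -0.]
0.56 [ 0.074 -0.01 ]
0.52 [ 0.149 -0.016]
0.48 [ 0.224 -0.02 ]
0.44 [ 0.299 -0.021]
0.4 [ 0.374 -0.019]
0.36 [ 0.449 -0.013]
0.32 [ 0.523 -0.005]
0.28 [0.597 0.006]
0.24 [0.671 0.02 ]
0.2 [0.744 0.037]
0.16 [0.816 0.057]
0.12 [0.888 0.08 ]
0.08 [0.958 0.106]
0.04 [1.028 0.134]
-0.0 [1.096 0.166]
-0.04 [1.163 0.2  ]
-0.08 [1.228 0.236]
```

carry_out([
  [[0,0,0],[0,0.07,-0.01],-1],
  [[0,0,0],[0,0.15,-0.015],-1],
  [[0,0,0],[0,0.22,-0.02],-1],
  [[0,0,0],[0,0.3,-0.02],-1],
  [[0,0,0],[0,0.37,-0.02],-1],
  [[0,0,0],[0,0.45,-0.015],-1],
  [[0,0,0],[0,0.52,-0.005],-1],
  [[0,0,0],[0,0.6,0.005],-1],
  [[0,0,0],[0,0.67,0.02],-1],
  [[0,0,0],[0,0.74,0.035],-1],
])

```text
clock: 7.62
position: [577.3, 261.3, 242.3]
eef_rot: [[-0.129, 0.992, -0.001], [0.992, 0.129, -0.001], [-0.001, -0.001, -1.0]]
ft_force: [0.4, -1.6, -1.3]
width: 13.4
```

```bash
python3 -c "
from h import *
for q in (.2,0,-.03):
  g=hw(HP,grip(q,HP[4]+4))[0]; g[2]+=47
  rem(g,Rd(HP[2]))
"
```

```text
t 7.62 pos [577.3 261.3 242.3] F [ 0.4 -1.6 -1.3] w 13.4
turn [-0.001  0.001  0.009] shift [-0.     0.011 -0.   ]
t 7.62 pos [577.3 261.3 242.3] F [ 0.4 -1.6 -1.3] w 13.4
turn [-0.001  0.001  0.009] shift [-0.002  0.362  0.128]
t 7.62 pos [577.3 261.3 242.3] F [ 0.4 -1.6 -1.3] w 13.4
turn [-0.001  0.001  0.009] shift [-0.002  0.413  0.153]
```

carry_out([
  [[0,0,0],[0,0.06,0.015],-1],
  [[0,0,0],[0,0.12,0.035],-1],
  [[0,0,0],[0,0.18,0.055],-1],
  [[0,0,0],[0,0.24,0.08],-1],
  [[0,0,0],[0,0.3,0.105],-1],
  [[0,0,0],[0,0.35,0.125],-1],
  [[0,0,0],[0,0.4,0.145],-1],
  [[0,0,0],[0,0.43,0.16],-1],
  [[0,0,0],[0,0.43,0.16],-1],
  [[0,0,0],[0,0.43,0.16],-1],
])

```text
clock: 8.45
position: [608.7, 265.5, 230.9]
eef_rot: [[-0.13, 0.992, -0.006], [0.992, 0.13, -0.002], [-0.001, -0.006, -1.0]]
ft_force: [-13.6, -8.0, 11.5]
width: 13.3
```

```bash
python3 -c "
from h import *
for q in (0,):
  g=hw(HP,grip(q,HP[4]+4))[0]; g[2]+=47
  rem(g,Rd(HP[2]))
"
```

```text
t 8.45 pos [608.7 265.5 230.9] F [-13.6  -8.   11.5] w 13.3
turn [-0.012  0.003  0.01 ] shift [-0.003 -0.033 -0.015]
```

carry_out([
  [[0,0,0],[0,-0.03,-0.015],-1],
  [[0,0,0],[0,-0.03,-0.015],-1],
  [[0,0,0],[0,-0.03,-0.015],0],
  [[0,0,0],[0,-0.03,-0.015],0],
  [[0,0,0],[0,-0.03,-0.015],0],
  [[0,0,0],[0,-0.03,-0.015],0],
  [[0,0,0],[0,-0.03,-0.015],0],
  [[0,0,0],[0,-0.03,-0.015],0],
  [[0,0,0],[0,-0.03,-0.4],0],
  [[0,0,0],[0,-0.03,-0.8],0],
])

```text
clock: 9.28
position: [607.7, 265.8, 292.1]
eef_rot: [[-0.13, 0.992, -0.005], [0.992, 0.13, -0.001], [-0.001, -0.006, -1.0]]
ft_force: [1.4, 0.1, 1.0]
width: 45.9
```

carry_out([
  [[0,0,0],[0,0,-0.4],0],
  [[0,0,0],[-0.5,0,-0.6],0],
  [[0,0,0],[-1,0,-0.6],0],
  [[0,0,0],[-1,0,-0.6],0],
])

```text
clock: 9.62
position: [620.5, 180.6, 343.7]
eef_rot: [[-0.124, 0.992, 0.004], [0.992, 0.124, -0.003], [-0.003, 0.004, -1.0]]
ft_force: [0.6, -0.1, -0.5]
width: 45.7
```

```bash
python3 -c "
from h import *
rem([600,50,300],Rd(HP[2]))
from cell import grab_frame
for n in('top','side',):
    f=grab_frame(n);pickle.dump(f,open(n+'5.pkl','wb'))
    a=f['img'][:,:,::-1]
    a=a[100:260,160:390] if n=='top' else a[100:260,250:400]
    cv2.imwrite(f'pics/{n}5.png',cv2.resize(a,None,fx=3.4,fy=3.4,interpolation=cv2.INTER_CUBIC))
"
```

```text
t 9.62 pos [620.5 180.6 343.7] F [ 0.6 -0.1 -0.5] w 45.7
turn [ 0.007  0.006 -0.   ] shift [-1.586 -0.459  0.549]
```

View pics/top5.png

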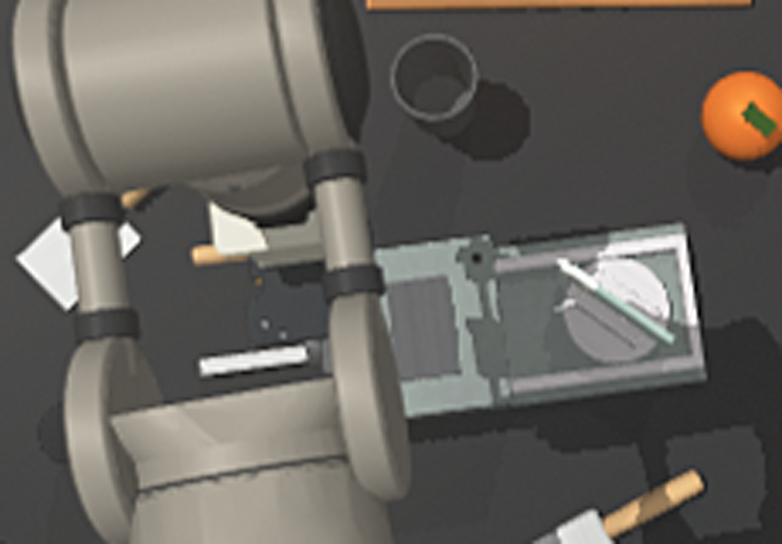

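View pics/side5.png

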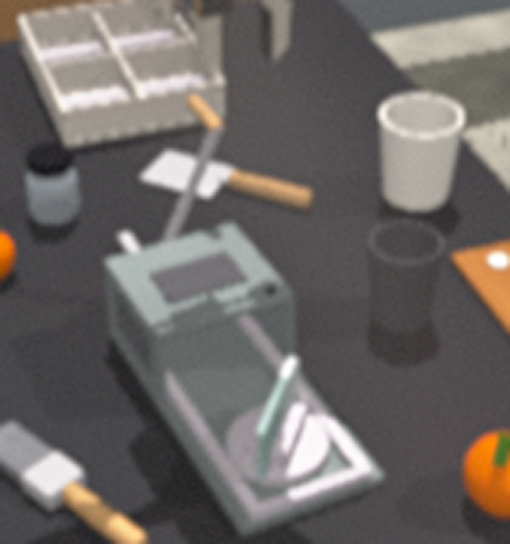

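```bash
python3 -c "
from h import *
for n in('top','side',):
    for k in (4,5):
        f=pickle.load(open(f'{n}{k}.pkl','rb'))
        a=f['img'][:,:,::-1]
        a=a[160:220,300:380] if n=='top' else a[190:260,300:370]
        cv2.imwrite(f'pics/{n}{k}z.png',cv2.resize(a,None,fx=8,fy=8,interpolation=cv2.INTER_CUBIC))
a=[cv2.imread(f'pics/top{k}z.png') for k in (4,5)];cv2.imwrite('pics/c1.png',np.vstack(a)[:, :])
a=[cv2.imread(f'pics/side{k}z.png') for k in (4,5)];cv2.imwrite('pics/c2.png',cv2.resize(np.hstack(a),None,fx=.7,fy=.7))
"
```

```text
(no output)
```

View pics/top4z.png

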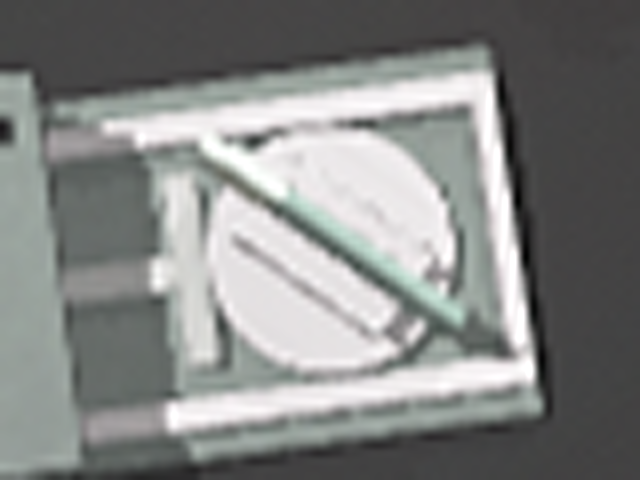

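View pics/top5z.png

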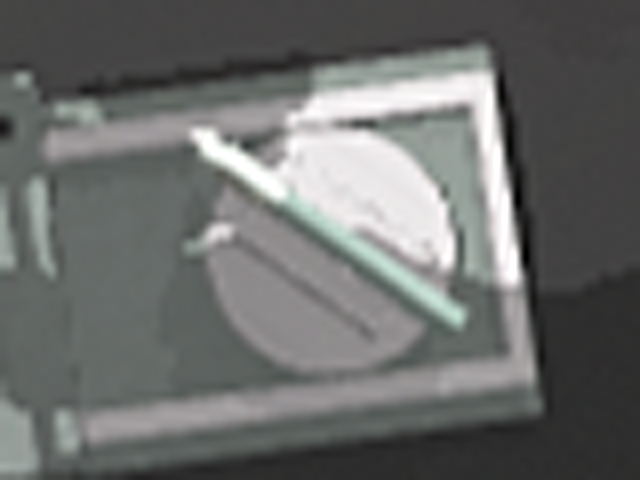

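View pics/side4z.png

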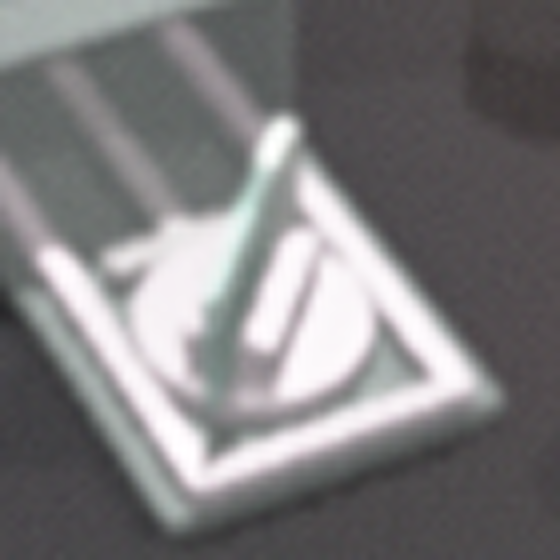

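View pics/side5z.png

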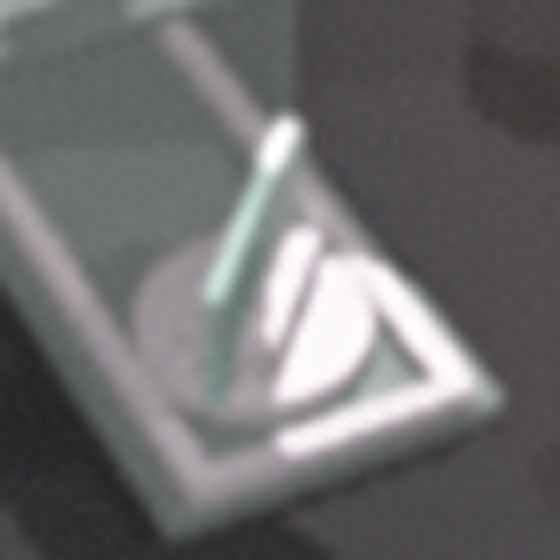

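```bash
cat > fit.py <<'E'
from h import *
T=pickle.load(open("top5.pkl","rb"));S=pickle.load(open("side5.pkl","rb"))
tp=np.array([(465,318),(288,195)])/8+[300,160]; sp=np.array([(212,297),(268,165)])/8+[300,190]
# params: x,y of lower-edge mid, yaw, lean(about plate x)
def P(p,L): 
    M=R.from_euler("ZX",[p[2],p[3]]).as_matrix(); return np.array([p[0],p[1],22.])+np.array(L)@M.T
L=[(-55,0,55),(20,0,55)]
f=lambda p:np.r_[(proj(T,P(p,L))-tp).ravel(),(proj(S,P(p,L))-sp).ravel(), p[3]/0.1]
r=least_squares(f,[575,-30,.95,0]);p=r.x;print(p,np.degrees(p[2:]),np.round(r.fun,1))
np.save("plate.npy",p)
print("hood est carrier",hw(HP,[[0,-65,10]]))
print("top mid",P(p,[0,0,55]))
for n,F,o,s in(("top",T,(300,160),(80,60)),("side",S,(300,190),(70,70))):
    a=cv2.imread(f"pics/{n}5z.png")
    C=[(-55,0,0),(-55,0,55),(20,0,55),(45,0,55),(45,0,45),(55,0,45),(55,0,0)]
    for y in(3,-3):
        q=((proj(F,P(p,[(c[0],y,c[2]) for c in C]))-o)*8+4).astype(np.int32)
        cv2.polylines(a,[q],True,(0,0,255) if y>0 else (255,0,0),1)
    cv2.imwrite(f"pics/ov_{n}.png",a)
E
python3 fit.py
```

```text
[ 5.78649332e+02 -2.45685308e+01  9.49154440e-01 -5.18221417e-09] [ 5.43825435e+01 -2.96919000e-07] [ 0.2  0.  -0.1 -0.2 -0.2  0.2 -0.1 -0.4 -0. ]
hood est carrier [[576.94718472 -26.86926803  10.        ]]
top mid [578.64933211 -24.56853068  77.        ]
```

View pics/ov_top.png

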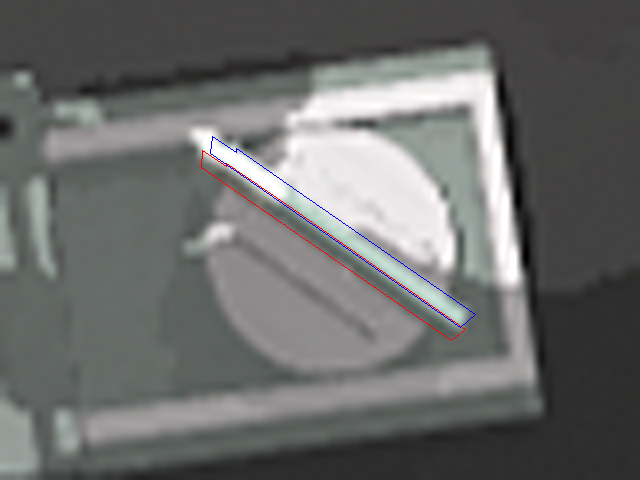

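View pics/ov_side.png

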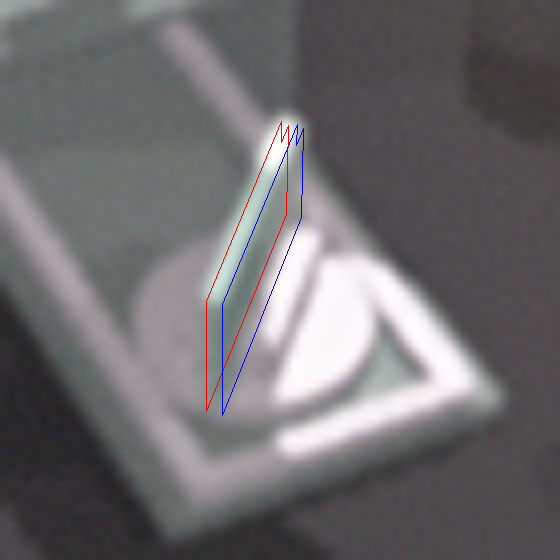

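```bash
cat > log.py <<'E'
from h import *
from cell import sense
import json
s=sense(); 
with open("jl.txt","a") as f: f.write(json.dumps([list(map(float,s["joint_positions"])),list(map(float,s["position"])),np.array(s["eef_rot"]).tolist()])+"\n")
print(np.round(s["joint_positions"],1),np.round(s["position"],1),round(s["clock"],2))
E
python3 log.py
python3 -c "
from h import *
T=pickle.load(open('top5.pkl','rb'));c=ray(T,(335/8+300,250/8+160),22);print('carrier',c)
p=np.load('plate.npy');d=np.array([p[0],p[1]])-c[:2];print('perp',d@[-np.sin(p[2]),np.cos(p[2])],'along',d@[np.cos(p[2]),np.sin(p[2])])"
```

```text
[ 9.8 31.4 60.6  0.  87.9  2.6] [619.3 185.1 342. ] 9.72
carrier [576.03898485 -27.64371292  22.        ]
perp -0.3311166173827309 along 4.02007719323944
```

carry_out([
  [[0,0,-1],[-1,-0.3,0],1],
  [[0,0,-1],[-1,-0.3,0],1],
  [[0,0,-1],[-1,-0.3,0],1],
  [[0,0,-1],[-1,-0.3,0],1],
  [[0,0,-1],[-1,-0.3,0],1],
  [[0,0,-1],[-1,-0.3,0],1],
])

```text
clock: 10.22
position: [605.3, 105.1, 341.3]
eef_rot: [[-0.609, 0.793, -0.001], [0.793, 0.609, 0.001], [0.001, -0.0, -1.0]]
ft_force: [0.3, 0.3, -0.2]
width: 81.4
```

```bash
python3 log.py
```

```text
[  2.7  27.7  67.    0.   85.4 -34.9] [605.3 105.1 341.3] 10.22
```

carry_out([
  [[1,0,0],[-1,-0.3,-1],1],
  [[1,0,0],[-1,-0.3,-1],1],
  [[1,0,0],[-1,-0.3,-1],1],
  [[1,0,0],[-1,-0.3,-1],1],
  [[1,0,0],[-1,-0.3,-1],1],
  [[1,0,0],[-1,-0.3,-1],1],
])

```text
clock: 10.72
position: [636.5, 27.7, 418.0]
eef_rot: [[-0.609, 0.684, -0.402], [0.794, 0.526, -0.306], [0.002, -0.505, -0.863]]
ft_force: [0.3, 1.0, -1.5]
width: 91.9
```

```bash
python3 log.py; cat > kin.py <<'E'
from h import *
import json
D=[json.loads(l) for l in open("jl.txt")]
D=[d for d in D]
D.append([[59.0722471,19.6331380,87.3715379,-0.001036,73.0745,-8.36402],[201.28,484.588,291.609],[[-.923455,.3837,-.0007],[.3837,.92345,-.0012],[.0002,-.0014,-1]]])
ax=lambda a,q:R.from_rotvec(np.array(a)*np.radians(q)).as_matrix()
Z,Y=(0,0,1.),(0,1.,0)
def fk(q,m):
    a1,h,l2,e,l3,e3,L=m
    A=ax(Z,q[0]); p=A@[a1,0,h]; A=A@ax(Y,q[1]); p=p+A@[e,0,l2]; A=A@ax(Y,q[2]); p=p+A@[e3,0,l3]
    A=A@ax(Z,SG[0]*q[3])@ax(Y,q[4]); A6=A@ax(Z,SG[1]*q[5]); p=p+A6@[0,0,L]
    return p,A6
SG=[1,1]
C=np.array([[1,0,0],[0,1,0],[0,0,1]])
E
cat > kt.py <<'E'
import kin; from kin import *
import itertools
for sg in itertools.product((1,-1),(1,-1)):
    kin.SG[:]=sg
    f=lambda m:np.concatenate([(fk(d[0],m)[0]-d[1]) for d in D]+[(m-[0,300,350,0,350,0,200])*.002])
    r=least_squares(f,[0,300,350,0,350,0,200])
    print(sg,np.round(r.x,1),np.abs(r.fun[:-7]).max())
    for d in D: 
        M=fk(d[0],r.x)[1]; print(np.round(M.T@np.array(d[2]),2).tolist())
E
python3 kt.py
```

```text
[  2.2  46.   27.8 -22.1 129.7 -46. ] [636.5  27.7 418. ] 10.72
(1, 1) [-1002.8   569.9   422.4   665.1   854.    210.6     4.9] 77.25804091013997
[[0.0, -1.0, -0.0], [1.0, 0.0, 0.0], [-0.0, -0.0, 1.0]]
[[0.0, -1.0, -0.0], [1.0, 0.0, 0.0], [-0.0, -0.0, 1.0]]
[[0.0, -1.0, -0.0], [1.0, 0.0, -0.0], [0.0, -0.0, 1.0]]
[[0.0, -1.0, 0.0], [1.0, 0.0, 0.0], [-0.0, 0.0, 1.0]]
(1, -1) [-1002.8   569.9   422.4   665.1   854.    210.6     4.9] 77.25804091013997
[[-0.09, -1.0, -0.0], [1.0, -0.09, 0.0], [-0.0, -0.0, 1.0]]
[[0.94, -0.35, 0.0], [0.35, 0.94, 0.0], [-0.0, -0.0, 1.0]]
[[1.0, 0.04, -0.0], [-0.04, 1.0, 0.0], [0.0, -0.0, 1.0]]
[[0.29, -0.96, 0.0], [0.96, 0.29, -0.0], [-0.0, 0.0, 1.0]]
(-1, 1) [-928.1  544.1  428.6  615.5  818.6  198.3   23.4] 77.12977560658224
[[-0.0, -1.0, 0.0], [1.0, -0.0, 0.0], [-0.0, 0.0, 1.0]]
[[-0.0, -1.0, -0.0], [1.0, -0.0, 0.0], [-0.0, -0.0, 1.0]]
[[-0.36, -0.8, 0.48], [0.8, -0.53, -0.27], [0.47, 0.29, 0.83]]
[[0.0, -1.0, 0.0], [1.0, 0.0, -0.0], [0.0, 0.0, 1.0]]
(-1, -1) [-928.1  544.1  428.6  615.5  818.6  198.3   23.4] 77.12977560658224
[[-0.09, -1.0, -0.0], [1.0, -0.09, 0.0], [-0.0, 0.0, 1.0]]
[[0.94, -0.35, 0.0], [0.35, 0.94, 0.0], [-0.0, -0.0, 1.0]]
[[0.82, -0.5, -0.29], [0.33, 0.82, -0.47], [0.47, 0.29, 0.83]]
[[0.29, -0.96, 0.0], [0.96, 0.29, -0.0], [0.0, 0.0, 1.0]]
```

```bash
cat > kin.py <<'E'
from h import *
import json
D=[json.loads(l) for l in open("jl.txt")]
D.append([[59.0722471,19.6331380,87.3715379,-0.001036,73.0745,-8.36402],[201.28,484.588,291.609],[[-.923455,.3837,-.0007],[.3837,.92345,-.0012],[.0002,-.0014,-1]]])
ax=lambda a,q:R.from_rotvec(np.array(a)*np.radians(q)).as_matrix()
Z,Y=(0,0,1.),(0,1.,0)
T90=np.array([[0,-1,0],[1,0,0],[0,0,1.]])
def fk(q,m):
    a1,h,l2,e,l3,e3,L,b,wy,cx=m
    A=ax(Z,q[0]); p=A@[a1,b,h]; A=A@ax(Y,q[1]); p=p+A@[e,0,l2]; A=A@ax(Y,q[2]); p=p+A@[e3,0,l3]
    A=A@ax(Z,q[3]); p=p+A@[0,wy,0];A=A@ax(Y,q[4]); p=p+A@[cx,0,0]; A=A@ax(Z,q[5]); p=p+A@[0,0,L]
    return p,A@T90
m0=np.array([0,200,350,0,350,0,250,0,70,0.])
def fit():
    f=lambda m:np.concatenate([(fk(d[0],m)[0]-d[1]) for d in D]+[(m-m0)*.003])
    r=least_squares(f,m0); return r.x,np.abs(r.fun[:-10]).max()
LO=np.array([-145.02,-44.19,2.07,-57.11,16.16,-177.93]);HI=np.array([145.02,115.74,154.8,237.11,152.29,177.93])
def ik(pos,Rt,m,q0):
    f=lambda q:np.r_[fk(q,m)[0]-pos,300*R.from_matrix(fk(q,m)[1].T@Rt).as_rotvec()]
    r=least_squares(f,np.clip(q0,LO+.1,HI-.1),bounds=(LO,HI)); return r.x,np.linalg.norm(r.fun)
E
python3 -c "
from kin import *
print([np.round(x,1) for x in fit()])"
```

```text
[array([2.950e+01, 2.404e+02, 5.049e+02, 4.000e-01, 3.797e+02, 4.730e+01,
       2.680e+02, 4.160e+01, 3.480e+01, 2.930e+01]), np.float64(0.0)]
```

carry_out([
  [[-1,0,0],[-0.6,0.3,0],1],
  [[-1,0,0],[-0.6,0.3,0],1],
  [[-1,0,0],[-0.6,0.3,0],1],
  [[-1,0,0],[-0.6,0.3,0],1],
  [[-1,0,0],[-0.6,0.3,0],1],
  [[-1,0,0],[-0.6,0.3,0],1],
])

```text
clock: 11.22
position: [679.4, 0.7, 411.3]
eef_rot: [[-0.606, 0.796, 0.004], [0.796, 0.606, 0.003], [-0.0, 0.005, -1.0]]
ft_force: [0.0, 0.7, 0.3]
width: 92.2
```

```bash
python3 log.py
```

```text
[ -6.5  35.3  43.5   0.2 101.  -43.7] [679.4   0.7 411.3] 11.22
```

carry_out([
  [[-0.5,0.5,-0.5],[-0.3,0,0.5],1],
  [[-0.5,0.5,-0.5],[-0.3,0,0.5],1],
  [[-0.5,0.5,-0.5],[-0.3,0,0.5],1],
  [[-0.5,0.5,-0.5],[-0.3,0,0.5],1],
  [[-0.5,0.5,-0.5],[-0.3,0,0.5],1],
])

```text
clock: 11.63
position: [695.6, -19.7, 368.1]
eef_rot: [[-0.793, 0.609, -0.002], [0.567, 0.739, 0.364], [0.223, 0.288, -0.931]]
ft_force: [1.4, -0.6, -0.1]
width: 92.0
```

```bash
python3 log.py;python3 -c "
from kin import *
print([np.round(x,1) for x in fit()])"
```

```text
[-15.3  39.   46.   20.9 100.3 -65. ] [695.6 -19.7 368.1] 11.63
[array([ 2.000e-01,  2.230e+02,  5.061e+02, -1.000e-01,  3.795e+02,
        4.660e+01,  2.526e+02,  7.640e+01, -0.000e+00, -1.000e-01]), np.float64(0.0)]
```

```bash
cat > plan.py <<'E'
from kin import *
m,_=fit(); p=np.load("plate.npy"); yaw=p[2]
pad=np.array([464.35,-353.4])
gx=-8; gz=42  # grasp in plate frame (x,z)
def toolpose(Rp,pos_mid,opt):
    # Rp plate rot; opt A: tool x=plate x, y=-plate y ; B: tool x=-plate x, y=+plate y
    s=1 if opt=="A" else -1
    Rt=np.c_[s*Rp[:,0],-s*Rp[:,1],-Rp[:,2]]
    g=pos_mid+Rp@[gx,0,gz-27.5]
    return g-47*Rt[:,2],Rt
if __name__=="__main__":
    for opt in "AB":
        Rp=R.from_euler("z",yaw).as_matrix()
        pos,Rt=toolpose(Rp,np.array([p[0],p[1],22+27.5]),opt)
        for q0 in([0,45,60,0,75,30],[0,45,60,0,75,-140]):
            q,e=ik(pos,Rt,m,q0)
            if e<.5: print(opt,"grasp",np.round(pos,1),np.round(q,1))
        for z in(190,250):
          for psi in range(-180,180,20):
            Rp=R.from_euler("ZX",[np.radians(psi),np.pi/4]).as_matrix()
            pos,Rt=toolpose(Rp,np.array([*pad,z]),opt)
            for q0 in([-40,30,80,0,60,0],[-40,30,80,0,60,90],[-40,30,80,0,60,-90],[-40,40,60,0,110,120],[-40,40,60,0,110,-120]):
                q,e=ik(pos,Rt,m,q0)
                if e<.5: print(opt,z,"psi",psi,np.round(q,1)); break
E
python3 plan.py
```

```text
A grasp [574.  -31.1 111. ] [-10.7  36.   91.6  -0.   52.3  24.9]
A grasp [574.  -31.1 111. ] [-10.7  36.   91.6   0.   52.3  24.9]
A 190 psi -100 [-62.3  16.6 117.2  69.2  36.8  72.8]
A 190 psi -80 [-67.2  21.9 108.3  57.5  54.8  65.7]
A 190 psi -60 [-67.9  28.4  96.7  47.8  70.9  59.1]
A 190 psi -40 [-65.9  35.3  83.6  39.6  85.9  52.1]
A 190 psi -20 [-62.2  42.   70.3  32.1  99.9  44.1]
A 190 psi 0 [-57.6  48.3  57.5  24.2 112.5  34. ]
A 190 psi 20 [-52.3  53.5  46.5  14.8 122.7  20.8]
A 190 psi 40 [-46.8  57.   39.2   2.9 128.8   4.1]
A 190 psi 60 [-41.3  57.7  37.6 -10.2 128.7 -14.5]
A 190 psi 80 [-35.9  55.5  42.4 -21.4 122.2 -30.8]
A 190 psi 100 [-31.   51.   51.9 -29.9 111.3 -43.4]
A 190 psi 120 [-26.9  45.1  64.  -36.7  97.7 -53. ]
A 190 psi 140 [-23.9  38.5  77.2 -43.3  82.5 -60.8]
A 190 psi 160 [-22.8  31.7  90.5 -50.6  66.  -67.6]
A 250 psi -180 [-24.5  20.3  98.9 -53.6  53.1 -83.6]
A 250 psi -160 [-30.2  13.5 109.  -56.   33.1 -98.3]
A 250 psi -120 [-52.6   7.7 116.7  51.6  20.3 113.8]
A 250 psi -100 [-62.3  10.9 112.6  57.8  41.4  87.5]
A 250 psi -80 [-67.2  16.9 104.1 
[... 1775 characters left out ...]
80 [ -67.2   16.9  104.1   52.7   60.1 -105.3]
B 250 psi -60 [ -67.9   24.1   92.7   46.1   76.6 -114.7]
B 250 psi -40 [ -65.9   31.6   79.8   39.5   91.7 -123.1]
B 250 psi -20 [ -62.2   39.    66.2   33.   105.9 -132. ]
B 250 psi 0 [ -57.6   45.7   53.1   25.6  118.8 -142.8]
B 250 psi 20 [ -52.3   51.5   41.5   16.2  129.5 -156.9]
B 250 psi 40 [ -46.8   55.3   33.5    3.2  136.1 -175.4]
B 250 psi 60 [-41.3  56.2  31.8 -11.5 135.9 163.7]
B 250 psi 80 [-35.9  53.6  37.1 -23.4 128.9 145.8]
B 250 psi 100 [-31.   48.7  47.2 -31.5 117.3 132.7]
B 250 psi 120 [-26.9  42.3  59.8 -37.5 103.2 122.7]
B 250 psi 140 [-23.9  35.2  73.3 -42.8  87.8 114.2]
B 250 psi 160 [-22.8  27.7  86.6 -48.3  71.1 106. ]
```

```bash
python3 -c "
from plan import *
Rp=R.from_euler('z',yaw).as_matrix()
pos,Rt=toolpose(Rp,np.array([p[0],p[1],49.5]),'A'); print(Rt); np.savez('g.npz',pos=pos,Rt=Rt)
rem(pos+[0,0,70],Rt)"
```

```text
[[ 0.58237067  0.81292337 -0.        ]
 [ 0.81292337 -0.58237067 -0.        ]
 [ 0.         -0.         -1.        ]]
t 11.63 pos [695.6 -19.7 368.1] F [ 1.4 -0.6 -0.1] w 92.0
turn [ 0.111 -0.778  2.9  ] shift [ 0.602 -1.704  2.129]
```

carry_out([
  [[0.04,-0.26,0.96],[0.3,-0.6,0.4],0],
  [[0.04,-0.26,0.96],[0.3,-0.6,0.4],0],
  [[0.04,-0.26,0.96],[0.3,-0.6,0.4],0],
  [[0.04,-0.26,0.96],[0.3,-0.6,0.4],0],
  [[0.04,-0.26,0.96],[0.3,-0.6,0.4],0],
])

```text
clock: 12.05
position: [646.8, -27.2, 332.2]
eef_rot: [[-0.392, 0.917, 0.068], [0.898, 0.366, 0.244], [0.199, 0.157, -0.967]]
ft_force: [0.2, 0.2, 0.1]
width: 63.3
```

```bash
python3 -c "
from h import *
g=np.load('g.npz');rem(g['pos']+[0,0,70],g['Rt'])"
```

```text
t 12.05 pos [646.8 -27.2 332.2] F [0.2 0.2 0.1] w 63.3
turn [ 0.081 -0.504  1.932] shift [-0.062 -1.149  1.754]
```

carry_out([
  [[0.04,-0.25,0.97],[0,-0.7,0.6],0],
  [[0.04,-0.25,0.97],[0,-0.7,0.6],0],
  [[0.04,-0.25,0.97],[0,-0.7,0.6],0],
  [[0.04,-0.25,0.97],[0,-0.7,0.6],0],
  [[0.04,-0.25,0.97],[0,-0.7,0.6],0],
])

```text
clock: 12.47
position: [599.0, -36.1, 276.6]
eef_rot: [[0.112, 0.991, 0.066], [0.986, -0.119, 0.115], [0.122, 0.052, -0.991]]
ft_force: [0.2, -0.9, 0.8]
width: 45.7
```

```bash
python3 -c "
from h import *
g=np.load('g.npz');rem(g['pos']+[0,0,70],g['Rt'])"
```

```text
t 12.47 pos [599.  -36.1 276.6] F [ 0.2 -0.9  0.8] w 45.7
turn [ 0.039 -0.254  0.963] shift [-0.119 -0.38   1.171]
```

carry_out([
  [[0.04,-0.25,0.96],[-0.12,-0.38,0.6],0],
  [[0.04,-0.25,0.96],[-0.12,-0.38,0.6],0],
  [[0.04,-0.25,0.96],[-0.12,-0.38,0.6],0],
  [[0.04,-0.25,0.96],[-0.12,-0.38,0.6],0],
  [[0.04,-0.25,0.96],[-0.12,-0.38,0.6],0],
  [[0.04,-0.25,0.96],[-0.12,-0.38,0.6],0],
])

```text
clock: 12.97
position: [571.7, -36.9, 226.3]
eef_rot: [[0.573, 0.819, 0.002], [0.819, -0.573, 0.004], [0.005, -0.0, -1.0]]
ft_force: [0.2, 0.4, -1.2]
width: 45.8
```

```bash
cat > look.py <<'E'
from h import *
import sys
from cell import grab_frame
k=sys.argv[1]
for n in('top','side'):
    f=grab_frame(n);pickle.dump(f,open(f'{n}{k}.pkl','wb'))
    a=f['img'][:,:,::-1]
    a=a[140:240,280:400] if n=='top' else a[150:260,280:400]
    cv2.imwrite(f'pics/{n}{k}.png',cv2.resize(a,None,fx=5,fy=5,interpolation=cv2.INTER_CUBIC))
E
python3 -c "
from h import *
g=np.load('g.npz');rem(g['pos'],g['Rt'])"; python3 look.py 6
```

```text
t 12.97 pos [571.7 -36.9 226.3] F [ 0.2  0.4 -1.2] w 45.8
turn [-0.001 -0.009  0.022] shift [ 0.07  -0.017  1.441]
```

View pics/side6.png

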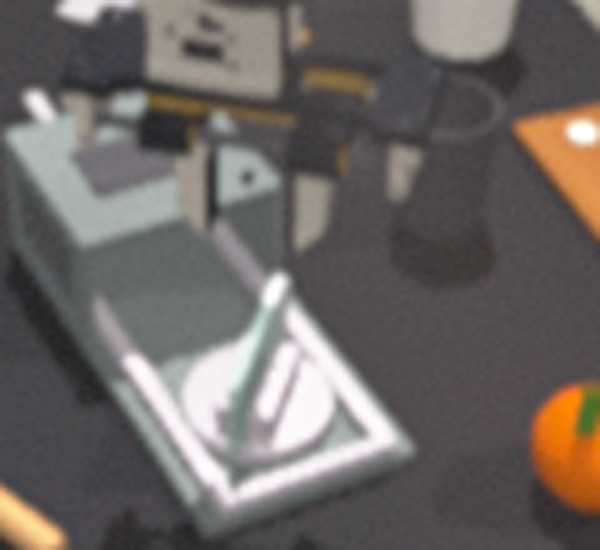

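View pics/top6.png

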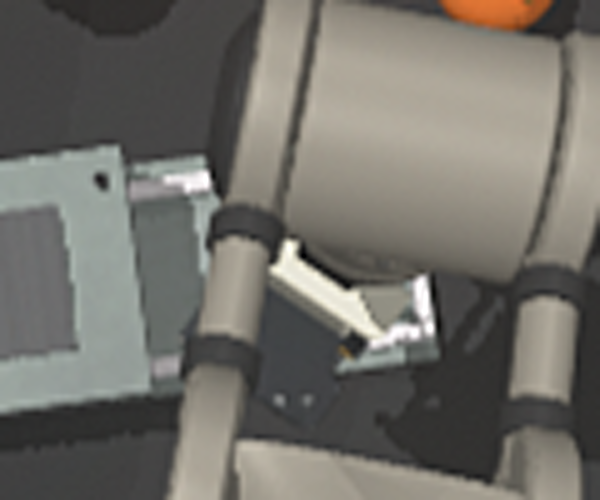

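carry_out([
  [[0,-0.01,0.02],[0.07,-0.02,0.4],0],
  [[0,-0.01,0.02],[0.07,-0.02,0.8],0],
  [[0,-0.01,0.02],[0.07,-0.02,0.92],0],
  [[0,-0.01,0.02],[0.07,-0.02,0.92],0],
])

```text
clock: 13.4
position: [571.6, -32.2, 149.9]
eef_rot: [[0.583, 0.812, -0.008], [0.812, -0.583, 0.002], [-0.003, -0.007, -1.0]]
ft_force: [-0.9, 0.6, -0.3]
width: 45.8
```

```bash
python3 -c "
from h import *
g=np.load('g.npz');rem(g['pos'],g['Rt'])"; python3 look.py 7
```

```text
t 13.4 pos [571.6 -32.2 149.9] F [-0.9  0.6 -0.3] w 45.8
turn [-0.014  0.006 -0.002] shift [0.03  0.02  0.486]
```

View pics/side7.png

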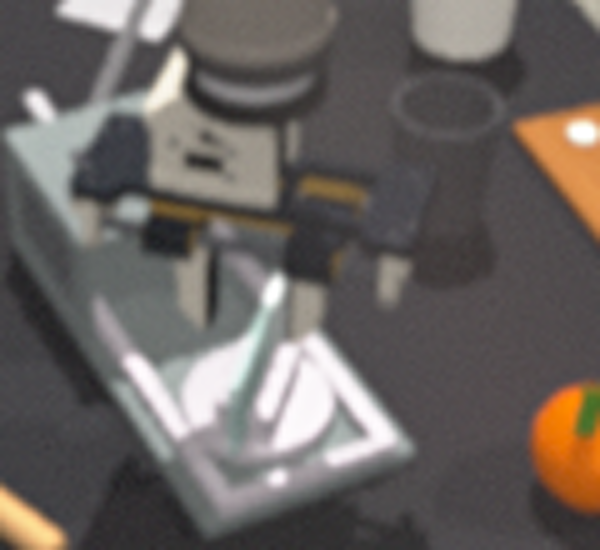

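carry_out([
  [[-0.01,0,0],[0.03,0.02,0.25],0],
  [[-0.01,0,0],[0.03,0.02,0.45],0],
  [[-0.01,0,0],[0.03,0.02,0.47],0],
  [[-0.01,0,0],[0.03,0.02,0.47],0],
])

```text
clock: 13.83
position: [576.1, -31.6, 115.7]
eef_rot: [[0.584, 0.811, 0.003], [0.811, -0.584, -0.002], [-0.0, 0.004, -1.0]]
ft_force: [-0.4, -0.1, -0.1]
width: 45.8
```

```bash
python3 -c "
from h import *
g=np.load('g.npz');rem(g['pos'],g['Rt'])"; python3 look.py 8
```

```text
t 13.83 pos [576.1 -31.6 115.7] F [-0.4 -0.1 -0.1] w 45.8
turn [ 0.007  0.001 -0.005] shift [-0.01  -0.025  0.059]
```

View pics/side8.png

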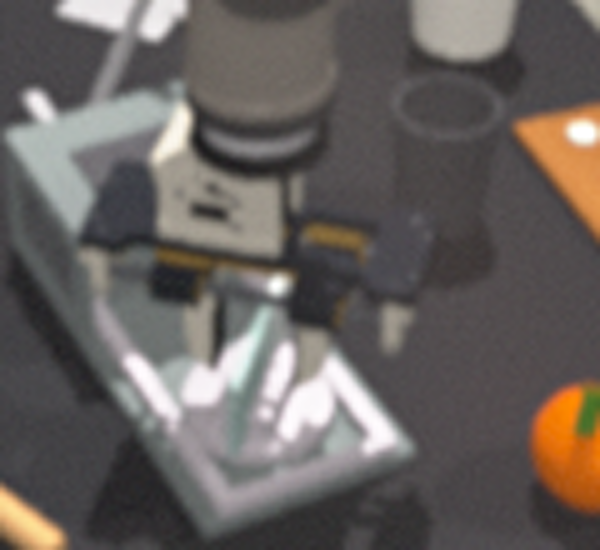

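carry_out([
  [[0,0,0],[-0.01,-0.02,0.04],0],
  [[0,0,0],[-0.01,-0.02,0.04],0],
  [[0,0,0],[-0.01,-0.02,0.04],-1],
  [[0,0,0],[-0.01,-0.02,0.04],-1],
  [[0,0,0],[-0.01,-0.02,0.04],-1],
  [[0,0,0],[-0.01,-0.02,0.04],-1],
  [[0,0,0],[-0.01,-0.02,0.04],-1],
  [[0,0,0],[-0.01,-0.02,0.04],-1],
  [[0,0,0],[-0.01,-0.02,0.04],-1],
  [[0,0,0],[-0.01,-0.02,0.04],-1],
])

```text
clock: 14.77
position: [573.9, -31.1, 111.5]
eef_rot: [[0.584, 0.811, 0.002], [0.811, -0.584, -0.002], [-0.001, 0.003, -1.0]]
ft_force: [0.1, -0.1, 0.1]
width: 6.1
```

carry_out([
  [[0,0,0],[0,0,0],-1],
  [[0,0,0],[0,0,0],-1],
  [[0,0,0],[0,0,0],-1],
])

```text
clock: 15.02
position: [573.9, -31.1, 111.5]
eef_rot: [[0.584, 0.811, 0.002], [0.811, -0.584, -0.002], [-0.001, 0.003, -1.0]]
ft_force: [0.2, -0.3, 0.2]
width: 6.0
```

```bash
python3 -c "
from h import *
g=np.load('g.npz');rem(g['pos'],g['Rt'])"; python3 look.py 9
```

```text
t 15.02 pos [573.9 -31.1 111.5] F [ 0.2 -0.3  0.2] w 6.0
turn [ 0.006  0.001 -0.005] shift [0.    0.001 0.006]
```

View pics/side9.png

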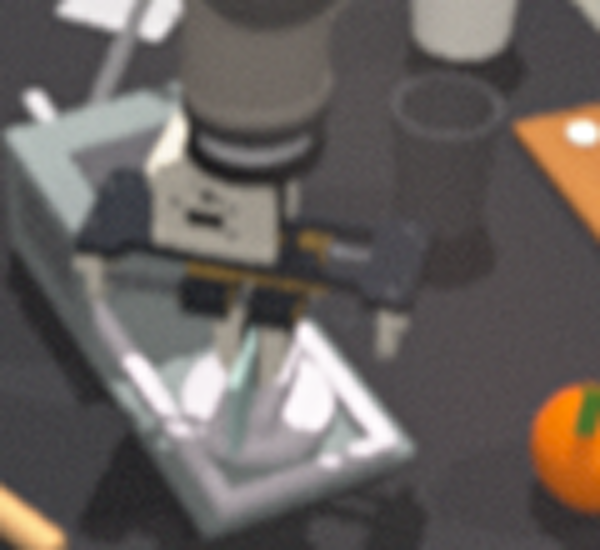

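Held at 6.0 mm with almost no side force. I'll lift slowly and straight up.

carry_out([
  [[0,0,0],[0,0,-0.06],-1],
  [[0,0,0],[0,0,-0.12],-1],
  [[0,0,0],[0,0,-0.2],-1],
  [[0,0,0],[0,0,-0.3],-1],
  [[0,0,0],[0,0,-0.4],-1],
  [[0,0,0],[0,0,-0.5],-1],
  [[0,0,0],[0,0,-0.65],-1],
  [[0,0,0],[0,0,-0.8],-1],
  [[0,0,0],[0,0,-1],-1],
])

```text
clock: 15.87
position: [573.4, -30.8, 192.2]
eef_rot: [[0.584, 0.811, 0.001], [0.811, -0.584, -0.002], [-0.001, 0.002, -1.0]]
ft_force: [-0.6, 0.6, -1.0]
width: 5.8
```

```bash
python3 look.py 10; python3 -c "
from plan import *
Rp=R.from_euler('ZX',[np.radians(20),np.pi/4]).as_matrix()
pos,Rt=toolpose(Rp,np.array([*pad,200]),'A'); np.savez('f.npz',pos=pos,Rt=Rt);print(pos)
rem(pos,Rt)"
```

```text
[ 471.70591194 -397.00063715  243.48706704]
t 15.97 pos [575.1 -31.1 194.6] F [ 0.3  0.5 -1.3] w 5.9
turn [1.468 0.441 1.085] shift [-4.466  1.63  -0.605]
```

View pics/side10.png

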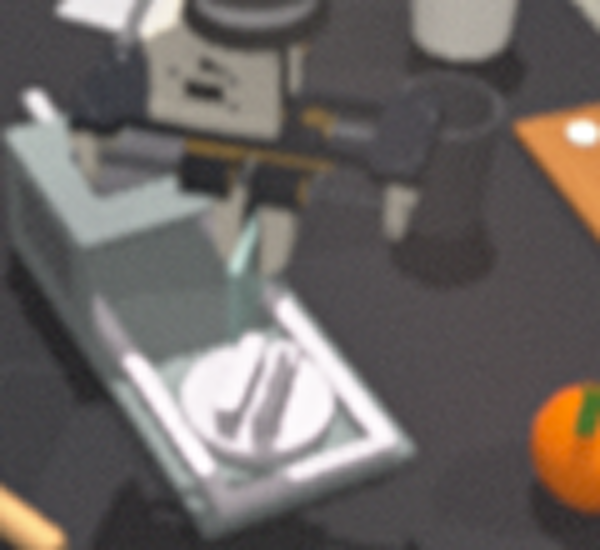

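carry_out([
  [[0,0,0],[-0.12,0.05,-0.1],-1],
  [[0,0,0],[-0.3,0.12,-0.25],-1],
  [[0,0,0],[-0.5,0.2,-0.4],-1],
  [[0,0,0],[-0.7,0.28,-0.55],-1],
  [[0,0,0],[-0.88,0.35,-0.65],-1],
  [[0,0,0],[-1,0.4,-0.7],-1],
])

```text
clock: 16.47
position: [552.3, -116.3, 248.4]
eef_rot: [[0.585, 0.811, 0.002], [0.811, -0.585, -0.003], [-0.001, 0.004, -1.0]]
ft_force: [0.3, 0.3, -1.8]
width: 5.8
```

carry_out([
  [[0.08,0.03,0.06],[-0.16,0.06,0],-1],
  [[0.16,0.05,0.12],[-0.36,0.14,0],-1],
  [[0.24,0.07,0.18],[-0.58,0.22,0],-1],
  [[0.32,0.1,0.24],[-0.8,0.3,0],-1],
  [[0.4,0.12,0.3],[-1,0.38,0],-1],
  [[0.45,0.14,0.33],[-1,0.38,0],-1],
])

```text
clock: 16.97
position: [529.7, -200.5, 246.8]
eef_rot: [[0.722, 0.679, -0.129], [0.69, -0.694, 0.206], [0.051, -0.238, -0.97]]
ft_force: [-0.5, 0.6, -1.7]
width: 6.2
```

```bash
python3 -c "
from h import *
g=np.load('f.npz');rem(g['pos'],g['Rt'])"
```

```text
t 16.97 pos [ 529.7 -200.5  246.8] F [-0.5  0.6 -1.7] w 6.2
turn [1.005 0.308 0.742] shift [-2.219  1.223 -0.373]
```

carry_out([
  [[0.08,0.02,0.06],[-0.16,0.08,-0.03],-1],
  [[0.16,0.05,0.12],[-0.34,0.18,-0.06],-1],
  [[0.24,0.07,0.18],[-0.54,0.28,-0.1],-1],
  [[0.32,0.1,0.24],[-0.74,0.38,-0.13],-1],
  [[0.42,0.13,0.31],[-0.92,0.48,-0.16],-1],
  [[0.5,0.15,0.37],[-1,0.55,-0.18],-1],
])

```text
clock: 17.47
position: [503.8, -288.0, 246.4]
eef_rot: [[0.849, 0.48, -0.22], [0.526, -0.726, 0.443], [0.053, -0.492, -0.869]]
ft_force: [0.1, 0.6, -1.1]
width: 6.0
```

```bash
python3 -c "
from h import *
g=np.load('f.npz');rem(g['pos'],g['Rt'])"
```

```text
t 17.47 pos [ 503.8 -288.   246.4] F [ 0.1  0.6 -1.1] w 6.0
turn [0.504 0.158 0.374] shift [-1.059  0.814 -0.484]
```

carry_out([
  [[0.08,0.02,0.06],[-0.16,0.12,-0.07],-1],
  [[0.16,0.05,0.12],[-0.34,0.26,-0.15],-1],
  [[0.25,0.08,0.18],[-0.54,0.4,-0.23],-1],
  [[0.34,0.11,0.25],[-0.74,0.55,-0.31],-1],
  [[0.42,0.13,0.31],[-0.9,0.7,-0.4],-1],
  [[0.5,0.16,0.37],[-1,0.8,-0.48],-1],
  [[0.5,0.16,0.37],[-1,0.8,-0.48],-1],
  [[0.5,0.16,0.37],[-1,0.8,-0.48],-1],
])

```text
clock: 18.13
position: [476.1, -392.4, 243.3]
eef_rot: [[0.939, 0.247, -0.24], [0.345, -0.665, 0.662], [0.004, -0.705, -0.71]]
ft_force: [0.2, 1.2, -1.1]
width: 6.1
```

```bash
python3 -c "
from h import *
g=np.load('f.npz');rem(g['pos'],g['Rt'])
from cell import grab_frame
for n in('top','side'):
    f=grab_frame(n);pickle.dump(f,open(f'{n}11.pkl','wb'));cv2.imwrite(f'pics/{n}11.png',f['img'][:,:,::-1])
    a=f['img'][:,:,::-1];a=a[150:300,380:540] if n=='top' else a[220:400,230:430]
    cv2.imwrite(f'pics/{n}11z.png',cv2.resize(a,None,fx=3.3,fy=3.3,interpolation=cv2.INTER_CUBIC))
"
```

```text
t 18.13 pos [ 476.1 -392.4  243.3] F [ 0.2  1.2 -1.1] w 6.1
turn [ 0.007 -0.001  0.01 ] shift [-0.072  0.023 -0.026]
```

View pics/side11.png

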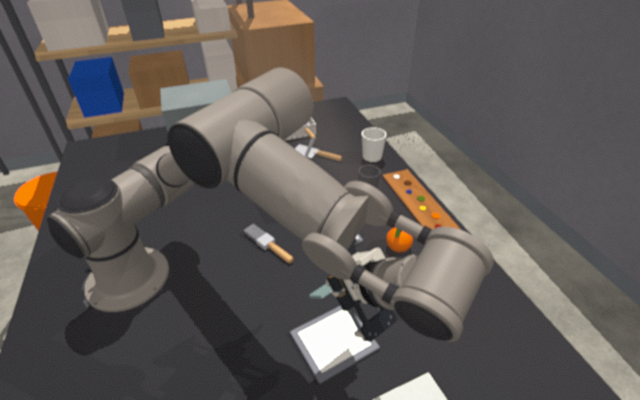

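View pics/side11z.png

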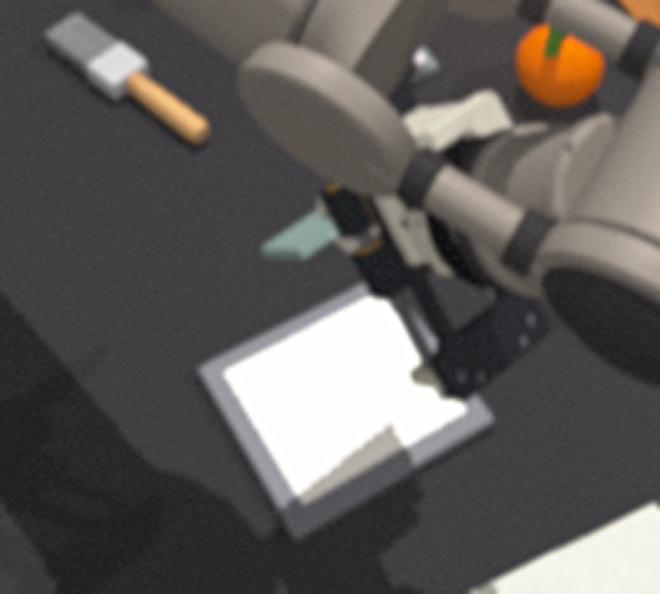

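View pics/top11.png

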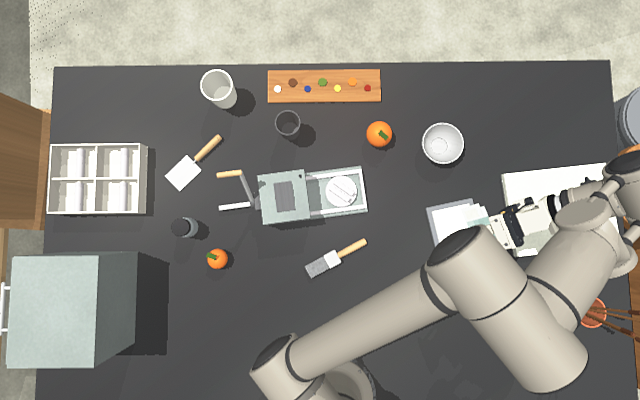

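```bash
python3 - <<'E'
from kin import *
from plan import *
from cell import sense
s=sense();Rt=s["eef_rot"];Rp=np.c_[Rt[:,0],-Rt[:,1],-Rt[:,2]]
mid=s["position"]+47*Rt[:,2]-Rp@[gx,0,gz-27.5]
print("mid",mid,"label normal",Rp[:,1],"tilt",np.degrees(np.arccos(Rp[2,1])),"q",np.round(s["joint_positions"],1),"v",np.round(s["qvel"],2))
S=pickle.load(open("side0.pkl","rb"));T=pickle.load(open("top0.pkl","rb"))
for n,F in(("top",T),("side",S)):
    g=cv2.cvtColor(F["img"],cv2.COLOR_RGB2GRAY).copy()
    x0,x1,y0,y1=(415,500,190,270) if n=="top" else (280,390,295,390)
    _,b=cv2.threshold(g[y0:y1,x0:x1],105,255,0)
    c=max(cv2.findContours(b,cv2.RETR_EXTERNAL,cv2.CHAIN_APPROX_NONE)[0],key=cv2.contourArea)
    bx=cv2.approxPolyDP(c,6,True)[:,0]+[x0,y0]; P=np.array([ray(F,u,10) for u in bx]);print(n,np.round(P[:,:2]),P.mean(0))
for n,o,sh in(("top",(380,150),3.3),("side",(230,220),3.3)):
    F=pickle.load(open(n+"11.pkl","rb"));a=cv2.imread(f"pics/{n}11z.png")
    C=np.array([(-55,0,0),(-55,0,55),(45,0,55),(45,0,45),(55,0,45),(55,0,0)])-[0,0,27.5]
    q=((proj(F,mid+C@Rp.T)-o)*sh).astype(np.int32); cv2.polylines(a,[q],True,(0,0,255),1)
    cv2.imwrite(f"pics/ov11_{n}.png",a)
E
```

```text
mid [ 469.61435822 -347.41605194  201.17896128] label normal [-0.24986206  0.66531483  0.70350916] tilt 45.29077347209465 q [-51.7  52.8  46.1  15.3 123.4  21.4] v [ 0.89 -1.12 -0.01  0.08  0.24  0.32]
top [[ 554. -404.]
 [ 526. -272.]
 [ 373. -304.]
 [ 401. -434.]] [ 463.42578788 -353.28674763   10.        ]
side [[ 528. -276.]
 [ 373. -305.]
 [ 399. -439.]
 [ 553. -407.]] [ 463.31015386 -356.96066983   10.        ]
```

View pics/ov11_top.png

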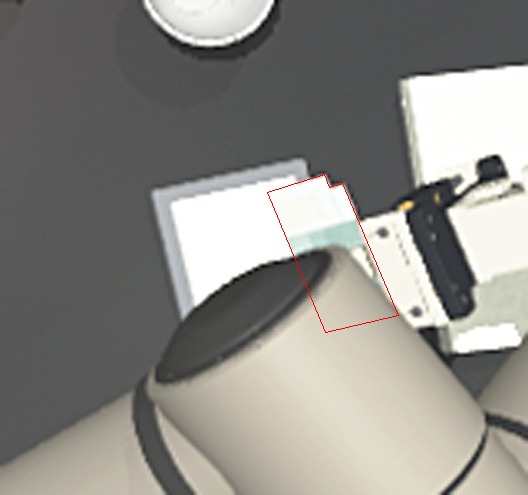

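View pics/ov11_side.png

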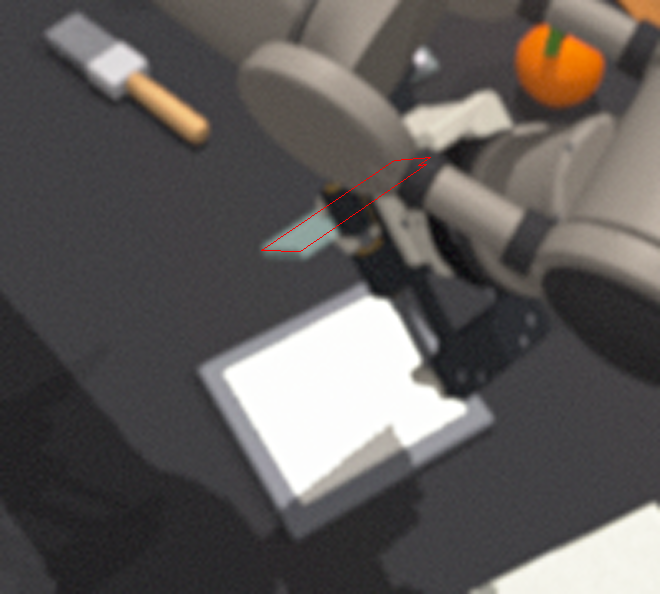

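```bash
python3 -c "
from h import *
from cell import sense
print(sense()['eef_rot'].T@np.array([-6,-7.5,0])/80)"
```

```text
[-0.10288822  0.04363361 -0.04386554]
```

carry_out([
  [[0,0,0],[-0.05,0.02,-0.02],-1],
  [[0,0,0],[-0.09,0.04,-0.04],-1],
  [[0,0,0],[-0.09,0.04,-0.04],-1],
  [[0,0,0],[-0.09,0.04,-0.04],-1],
  [[0,0,0],[-0.09,0.04,-0.04],-1],
  [[0,0,0],[-0.09,0.04,-0.04],-1],
  [[0,0,0],[-0.09,0.04,-0.04],-1],
  [[0,0,0],[-0.09,0.04,-0.04],-1],
])

```text
clock: 18.9
position: [471.7, -398.1, 245.1]
eef_rot: [[0.938, 0.249, -0.241], [0.346, -0.666, 0.661], [0.004, -0.704, -0.711]]
ft_force: [-0.0, -0.6, 0.5]
width: 6.0
```

```bash
python3 - <<'E'
from plan import *
from cell import sense,grab_frame
f=grab_frame("top");cv2.imwrite("pics/top12.png",f["img"][:,:,::-1]);f=grab_frame("side");cv2.imwrite("pics/side12.png",f["img"][:,:,::-1])
s=sense();Rt=s["eef_rot"];Rp=np.c_[Rt[:,0],-Rt[:,1],-Rt[:,2]]
print("mid",s["position"]+47*Rt[:,2]-Rp@[gx,0,gz-27.5],np.degrees(np.arccos(Rp[2,1])),np.round(s["qvel"],2),s["width"],s["ft_force"],s["clock"])
E
```

```text
mid [ 464.29625298 -354.7392938   201.38081409] 45.27453618047713 [-0.09  0.03 -0.05  0.02 -0.01 -0.08] 5.779586414308785 [ 1.05523422  0.14209055 -0.80842413] 19.0
```

View pics/top12.png

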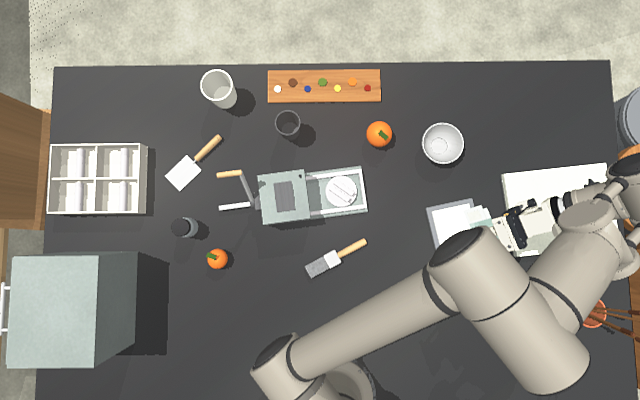

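```bash
python3 -c "
from cell import close_job
print(close_job())"
```

```text
the job is handed in; nothing more can be done
None
```

The job is done and handed in at about 19 s. No check failed and none disagreed, though I had no direct view of the label.

- **Lever:** I pulled it to its end stop; the force rose to about 21 N over the last 2 mm. I then eased it home without letting go, at about 0.5 rad/s, until it met the home stop, and only then released it.
- **Plate:** I took it by the clear part, about 8 mm to the clear side of its middle. I lifted it straight out, and the carrier stayed on the open track.
- **Final pose:** The plate's middle is at about (464, -355, 201) mm. My two pad measurements give its centre as (463, -353) and (463, -357) mm. That puts the plate's middle about 190 mm above the pad.
- **Lean:** The plate leans 45.3° with the label side up. I worked out the label side from the notch and frosted end, which appear where expected in the top picture.
- **Hold:** The jaws read 5.8 mm on the 6 mm plate, and the joints were practically still (under 0.1 °/s).
- **Surroundings:** The last top picture shows the lever home, the empty carrier on the track and the other things where they were.

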